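Charge the pick-up oven through its sprung feed lever and start it

TASK

Charge the small cold pick-up oven with every white glass billet lying on the worktop: first check its loading bay for a broken billet end left from the last shift and, if there is one, put it in the scrap tray. Lay the billets in the bay one at a time and send each through the mouth by swinging the sprung feed lever fully to its stop and letting it spring back; do not reach into the oven with the gripper. Once all billets are wholly inside and the lever is back at rest, press the three keys on the oven roof from left to right, one at a time, to start it; leave the other things on the worktop where they are.

Things in the scene. Friction and masses are not known exactly. Their poses are not given: they have to be found in the camera images.
- oven: low grey oven fixed on a steel base 16 mm thick; origin on the worktop under the mouth's middle. x axis points level into the oven (away from the robot within 0.25 rad), y to its left. Chamber: x 0 to 120 mm, y -52 to 52 mm, roof underside 56 mm and roof top 72 mm above the worktop. It holds four billets, one behind the other
- mouth (a point): middle of the mouth's lower edge, on the floor that bay and chamber share, 16 mm above the worktop, fixed to the oven; axes as oven
- bay (a point): middle of the loading bay's floor, 52 mm in front of the mouth, axes as oven. The open bay is 104 mm long in x (from the resting ram to the mouth) and 104 mm wide in y, between cheeks 20 mm high and 8 mm thick. Lay a billet here crosswise, its length along y (7 mm play at each end). The roof starts at the mouth: do not open the fingers wide against it
- ram_face (a point): middle of the foot of the ram's pushing face. The ram is a steel bar 12 mm high and 94 mm wide, coupled to the lever: at rest its face is 104 mm in front of the mouth; it moves 90 mm per rad, to 13 mm past the mouth at the lever's stop, and pushes what lies in the bay into the oven, and earlier billets farther back
- lever_knob (a point): middle of the upright black knob at the end of the feed lever: 20 mm diameter, from 68 to 113 mm above the worktop, this point at 90 mm; free to grip or push from above. The lever's steel arm under it is 12 mm thick, its top 66 mm above the worktop
- feed_lever_hinge (a point): point on the lever's vertical hinge axis, at the knob's height, on the gearbox at the left of the bay; 110 mm from the knob
- feed_lever (a joint): lever angle, rad: 0 at rest, 1.3 at the stop; grows clockwise seen from above, so that the knob goes away from the robot, towards the oven's back. Sprung: about 1 N at the knob to start, 6 N at the stop, more by about 4 N when it pushes billets; springs back in about 1 s when let go
- billet_a: bar of white opal glass, square section 26 x 26 mm, 90 mm long, 0.15 kg; origin at its centre, y axis along its length (x and z across it; any long face may be down). Starts lying on the worktop left of the oven; None if absent in this run
- billet_b: bar of white opal glass, square section 26 x 26 mm, 90 mm long, 0.15 kg; origin at its centre, y axis along its length (x and z across it; any long face may be down). Starts lying on the worktop left of the oven; None if absent in this run
- billet_c: bar of white opal glass, square section 26 x 26 mm, 90 mm long, 0.15 kg; origin at its centre, y axis along its length (x and z across it; any long face may be down). Starts lying on the worktop left of the oven; None if absent in this run
- billet_d: bar of white opal glass, square section 26 x 26 mm, 90 mm long, 0.15 kg; origin at its centre, y axis along its length (x and z across it; any long face may be down). Starts lying on the worktop left of the oven; None if absent in this run
- stub_short: broken billet end: bar of the same white glass, square section 26 x 26 mm, but only 60 mm long, 0.10 kg; origin at its centre, y axis along its length. If present, lies crosswise on the floor of the loading bay at the start; None if absent. At most one of the two broken ends is present
- stub_long: broken billet end: bar of the same white glass, square section 26 x 26 mm, but only 74 mm long, 0.12 kg; origin at its centre, y axis along its length. If present, lies crosswise on the floor of the loading bay at the start; None if absent. At most one of the two broken ends is present
- key_left_top (a point): middle of the top of the left one of three round dark push keys (24 mm diameter, 42 mm apart in a row across the oven roof near its back), seen from the robot; 94 mm above the worktop when up, in a housing of 40 mm diameter whose top is 84 mm up; axes as oven
- key_mid_top (a point): middle of the top of the middle one of three round dark push keys (24 mm diameter, 42 mm apart in a row across the oven roof near its back), seen from the robot; 94 mm above the worktop when up, in a housing of 40 mm diameter whose top is 84 mm up; axes as oven
- key_right_top (a point): middle of the top of the right one of three round dark push keys (24 mm diameter, 42 mm apart in a row across the oven roof near its back), seen from the robot; 94 mm above the worktop when up, in a housing of 40 mm diameter whose top is 84 mm up; axes as oven
- key_left (a joint): travel of the left key, m: 0 up, 0.006 fully down (about 5 N); springs back up
- key_mid (a joint): travel of the mid key, m: 0 up, 0.006 fully down (about 5 N); springs back up
- key_right (a joint): travel of the right key, m: 0 up, 0.006 fully down (about 5 N); springs back up
- scrap_tray: square open aluminium tray, 100 x 100 mm, walls 22 mm high and 4 mm thick, fixed on the worktop left of the oven; origin at the centre of its underside
- kiln_meter: hand-held meter, 133 x 68 x 28 mm, bystander near the table's front edge
- wax_block: block of beeswax, 43 x 64 x 26 mm, bystander near the table's front edge
- tape_roll: roll of tape lying flat, 67 mm across, 19 mm high, bystander near the table's front edge; None if absent
Not all that is in view belongs to the job. What is shaped like the billet_a but red is not meant.

How it is judged:
By the outcome, as a careful person would: the job done as asked, in the order asked, and still so for the second after the job is handed in, with the robot touching nothing.
Of billet_a, billet_b, billet_c, billet_d only 3 to 4 are there at a start; the rules pass over those that are not, and their reading is None.
Of stub_short, stub_long, tape_roll only 1 to 1 are there at a start; the rules pass over those that are not, and their reading is None.
At some moment in a run one of billet_a, billet_b, billet_c, billet_d may be knocked a few centimetres aside while the robot is not near it.
Once in a run the grip may slacken for a moment while it holds something.
It also fails if it takes over 210 s, if anything falls off the work surface, if the arm or the gripper's body presses on something with over 40 N, if the wrist force passes 120 N, or if a joint passes its speed limit or range.

ROBOT

A 6-joint arm with a two-finger parallel gripper is mounted at the origin on a cart in front of the work surface, level with it; the furniture and walls round the work are solid. World frame = base frame: x ahead of the robot, y to its left, z up, the work surface at z = 0. Lengths are in mm, angles in rad, forces in N, time in s.
With the tool pointing down it reaches from about 325 to 850 mm from the base axis. Payload 4.4 kg.
Tool frame: the origin (TCP) lies midway between the tips of the shut fingers; the grasp point (between the pads) lies 19 mm behind it; z points along the fingers, y is the direction in which the jaws open and shut (so a half turn about z gives the same grasp; the last joint's range is limited). The gripper opens to 94 mm and grips with 3 to 60 N. Pads are 16 mm wide; open, the fingers measure 119 mm over their backs; the gripper's body (75 mm by 177 mm) begins 78 mm behind the grasp point.
Start: joints at [-1.389, 0.207, 1.542, -0, 1.393, -0.15], TCP at [187.835, -543.457, 183.647] pointing down, gripper open.
Joint ranges: [-2.73, 2.73], [-0.86, 2.22], [0.23, 2.46], [-1.11, 4.25], [0.08, 2.63], [-2.82, 2.82]. Speed limits (rad/s): [2.79, 2.79, 3.14, 3.14, 3.14, 3.14].

INTERFACE

Orientations are given as [roll, pitch, yaw] about the fixed x, y, z axes, in that order (R = Rz(yaw) Ry(pitch) Rx(roll)).
In Python, from cell import monitor, viewer, robot, recognise, landmark_of gives the robot as it stands.
- The arm moves only by the tool servo_tool, never from a script. Its argument "plan" is a list of rows, each a list of 3 entries, a list of its own where there are three numbers: the opening, from 0 (shut) to 1 (fully open), then the shift along the tool's x, y, z in m, then the turn, a rotation vector about the tool's x, y, z in degrees. A call has 1 to 20 rows; each row is the pose to reach, as a shift and turn from the pose commanded when the call began, along the tool's axes at that moment; what a row does not reach only later rows make up. A row lasts 1/8 s, in which the tool goes at most 62.5 mm and 10.7 degrees, less where a joint would pass 70% of its speed; a pose out of reach is approached as far as the arm can. A call with a gripper value outside its range is refused whole. The fingers move at their own pace and stop on an object; "force" is the grip in N (left out, the last holds). Time passes only in rows, so rows that repeat a pose let the fingers close. It gives the time, the measured TCP pose, the force and the opening at its end, in the units of the state.
- monitor.state(): the state, without advancing time (a new reading comes with each control period).
- viewer.snapshot(name): name is "side" or "top" or "wrist"; returns (picture, depth): 420x560x3 uint8, blue, green, red; 420x560 float32, mm along the optical axis (not along the pixel's ray), 0 where there is no reading.
- viewer.camera_info(name): a dict with "K" (3x3 intrinsics, pixels), "rvec" (rotation vector, rad) and "tvec" (3), from world to camera coordinates, as OpenCV has them. Camera axes: x right, y down, z forward; pixel columns grow to the right and rows downward; lengths in mm; the calibration is good to about 2 mm. A picture is of the moment at which its call begins: read the wrist's pose just before it. camera_info takes no time and is no camera call; for the wrist camera it gives the pose at the moment of the call.
- robot.close_job(): hands the job in, once; it reports no verdict.
Trained networks look in the newest picture that a camera, given by its name, has taken for a name from the list of things; names that differ only in an ending like _2 or _b are one class to them, and where a whole thing is asked for, a point or a joint stands for the part that bears it (a point fixed in the world has none). Each returns a list of dicts, best first, with "score" (0 to 1); they miss things now and then, are a little off and sometimes report something else, mostly with a low value. They report only what shows in the picture. A call takes as long as a camera call. They do not tell look-alikes from the thing itself.
- recognise(query, camera): "bbox" ([centre column, centre row, width, height] in pixels, round what is visible of it).
- landmark_of(query, camera): "centre" ([column, row] in pixels: a listed point, or the origin of a listed thing).
The state is a dict: "time_s": time; "qpos": joint angles; "qvel": joint speeds; "tau": joint torques, N m; "eef_pos": TCP position; "orientation": TCP orientation; "force": force on the tool from outside, world axes, zero at the start; "ft_torque": the same for the moment, N m; "grip_width": finger opening in mm.
Only numpy, scipy, OpenCV 4.12 (cv2) and the standard library are available. Lean on these libraries where they do the work, as an engineer would, in place of code of your own. Each camera call takes 0.05 s, during which the arm holds its last target.

## Working session

There is one attempt and no reset: what is moved stays moved. The work goes in short steps, Python scripts to look and compute and a tool call to move; the robot and the scene stay as the last step left them, time stands still between calls to the robot, and variables do not carry over. Pictures are saved under pics/ and viewed, and the job is handed in when it is done.

Besides the shell and the picture viewer there is one more tool, called as name(argument=value, ...), one argument or row to a line, values as JSON. servo_tool: Moves the arm, as the interface text tells. Its arguments: {"type":"object","properties":{"plan":{"type":"array","items":{"type":"array"}},"force":{"type":"number"}},"required":["plan"]}

```bash
ls; mkdir -p pics
python3 - <<'E'
from cell import monitor, viewer, robot, recognise, landmark_of
import cv2
print(monitor.state())
for n in ("side","top"):
    p,d=viewer.snapshot(n); cv2.imwrite(f"pics/{n}0.png",p); print(viewer.camera_info(n))
E
```

```text
pics
{'time_s': 0.0, 'qpos': array([-1.38849510e+00,  2.07457966e-01,  1.54293232e+00, -1.54758305e-05,
        1.39348190e+00, -1.50491460e-01]), 'qvel': array([-6.26837435e-04,  7.86138736e-04, -1.29317924e-03, -5.60302071e-06,
       -6.49005631e-04, -8.84961493e-04]), 'tau': array([-8.06475127e-04, -3.70878661e+01, -2.81418371e+01,  6.96806191e-02,
        3.61399201e-02, -1.51865202e-04]), 'eef_pos': array([ 187.67616519, -542.61146995,  182.47957111]), 'orientation': array([-3.13933660e+00, -3.26701511e-04,  3.32795069e-01]), 'force': array([-0.34707783, -0.50304002,  0.6190999 ]), 'ft_torque': array([ 0.03682446, -0.01927645,  0.02607228]), 'grip_width': 93.65832416050901}
{'K': array([[394.48271044,   0.        , 275.92435961],
       [  0.        , 394.48271044, 216.51848538],
       [  0.        ,   0.        ,   1.        ]]), 'rvec': array([ 1.40199985,  2.10528071, -0.94398256]), 'tvec': array([  28.13373078, -269.37483316, 1655.73236255])}
{'K': array([[430.87274789,   0.        , 278.97294448],
       [  0.        , 430.87274789, 204.70497465],
       [  0.        ,   0.        ,   1.        ]]), 'rvec': array([ 2.13711954, -2.13790441,  0.1205677 ]), 'tvec': array([ 207.19782057,  509.09895542, 1316.88141293])}
```

View pics/top0.png

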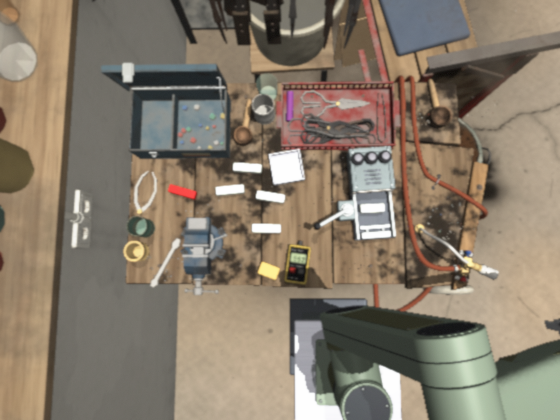

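View pics/side0.png

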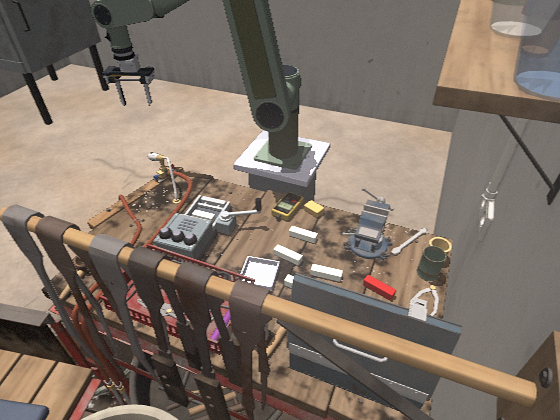

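```bash
cat > h.py <<'E'
from cell import monitor, viewer, robot, recognise, landmark_of
import cv2, numpy as np
def cam(n):
    c=viewer.camera_info(n); R=cv2.Rodrigues(np.array(c['rvec'],float))[0]; return np.array(c['K']),R,np.array(c['tvec'],float)
def ray(n,uv,c=None):
    K,R,t=c or cam(n); o=-R.T@t; d=R.T@np.linalg.inv(K)@np.array([uv[0],uv[1],1.]); return o,d
def onz(n,uv,z,c=None):
    o,d=ray(n,uv,c); return o+d*(z-o[2])/d[2]
def dep(n,uv,depth,c=None):
    o,d=ray(n,uv,c); return o+d*depth
def proj(n,P,c=None):
    K,R,t=c or cam(n); p=R@np.asarray(P,float)+t; q=K@p; return q[:2]/q[2]
def cloud(d,c):
    K,R,t=c; v,u=np.mgrid[:d.shape[0],:d.shape[1]]
    X=np.stack([(u-K[0,2])/K[0,0]*d,(v-K[1,2])/K[1,1]*d,d],-1)
    return (X-t)@R
E
python3 - <<'E'
from h import *
c=cam("top"); p,d=viewer.snapshot("top"); P=cloud(d,c)
crop=cv2.resize(p[140:290,200:420],None,fx=3.6,fy=3.6,interpolation=cv2.INTER_CUBIC); cv2.imwrite("pics/crop1.png",crop)
for q in ["oven","mouth","bay","ram_face","lever_knob","feed_lever_hinge","billet_a","stub_short","stub_long","key_left_top","key_mid_top","key_right_top","scrap_tray","tape_roll"]:
    for r in landmark_of(q,"top")[:6]:
        uv=r['centre']; 
        i,j=int(round(uv[1])),int(round(uv[0]))
        print(q,round(r['score'],2),np.round(uv,1),P[i,j].round(0) if d[i,j]>0 else None)
E
```

```text
oven 0.76 [369.5 193.2] [549. -83.  15.]
mouth 0.73 [358.1 158.7] [641. -35.  95.]
mouth 0.68 [368.  192.9] [549. -76.  18.]
bay 0.59 [370.8 210.1] [492. -80.  40.]
ram_face 0.51 [373.3 222.9] [453. -90.  14.]
lever_knob 0.73 [370.6 192.8] [549. -86.  17.]
lever_knob 0.55 [314.8 227.4] [432.  99. 113.]
feed_lever_hinge 0.77 [348.9 212.8] [481. -10.  50.]
feed_lever_hinge 0.45 [266.7 227.2] [440. 245.  27.]
billet_a 0.82 [269.1 194.6] [542. 239.  25.]
billet_a 0.64 [183.1 193.6] [546. 514.  28.]
billet_a 0.58 [247.1 168.4] [630. 310.  28.]
billet_a 0.58 [370.3 208.7] [494. -76.  45.]
billet_a 0.54 [228.3 190.2] [558. 370.  28.]
billet_a 0.51 [268.3 230. ] [430. 242.  31.]
stub_long 0.74 [373.9 225.1] [446. -90.  30.]
stub_long 0.68 [372.2 208. ] [498. -83.  41.]
key_left_top 0.46 [360.1 158.7] [641. -41.  96.]
key_mid_top 0.49 [371.2 155.2] [654. -75.  93.]
key_right_top 0.44 [384.5 153.9] [ 657. -115.   92.]
scrap_tray 0.61 [286.9 167.5] [636. 182.  -1.]
```

View pics/crop1.png

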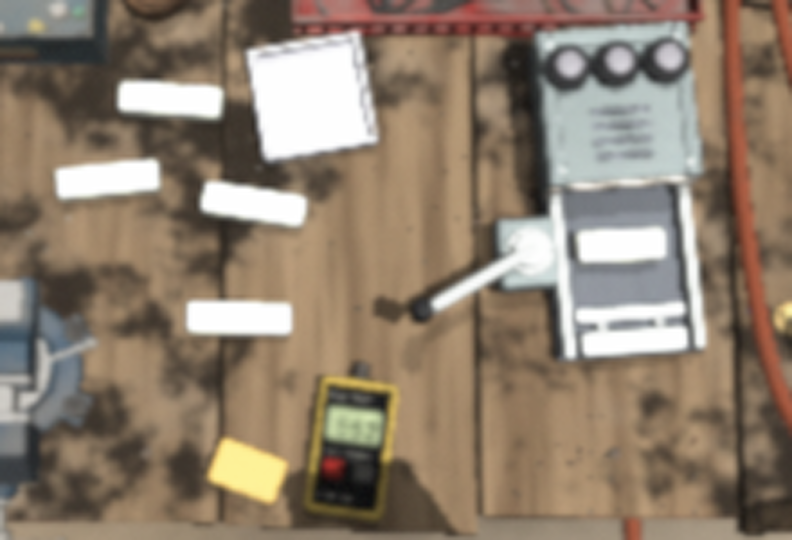

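```bash
cat >> h.py <<'E'
import json,os
from scipy.spatial.transform import Rotation as Ro
def getcmd():
    if os.path.exists('cmd.json'):
        a=json.load(open('cmd.json')); return np.array(a[0]),Ro.from_matrix(np.array(a[1]))
    return np.array([187.835,-543.457,183.647]), Ro.from_euler('xyz',[np.pi,0,np.arctan2(1,1)*0+0.333])
def setcmd(p,R): json.dump([list(map(float,p)),R.as_matrix().tolist()],open('cmd.json','w'))
def applied(shift_m,rot_deg):
    """record last row reached by a call"""
    p,R=getcmd(); p2=p+R.apply(np.array(shift_m)*1000); R2=R*Ro.from_rotvec(np.array(rot_deg),degrees=True); setcmd(p2,R2); chk()
def chk():
    p,R=getcmd(); s=monitor.state(); print('cmd',p.round(1),'yaw',R.as_euler('xyz').round(3),'| meas',s['eef_pos'].round(1),s['orientation'].round(3),'F',s['force'].round(1),'w',round(s['grip_width'],1),'t',s['time_s'].__round__(2))
def to(pos,yaw):
    p,R=getcmd(); T=Ro.from_euler('xyz',[np.pi,0,yaw])
    return (R.inv().apply(np.array(pos)-p)/1000).round(4), (R.inv()*T).as_rotvec(degrees=True).round(1)
def show(wps):
    for pos,yaw in wps:
        s,r=to(pos,yaw); print(pos,round(yaw,3),'->',s.tolist(),r.tolist())
E
python3 - <<'E'
from h import *
s=monitor.state(); K,R,t=cam('wrist'); C=-R.T@t
Rt=Ro.from_euler('xyz',s['orientation'])
print('cam in tool',Rt.inv().apply(C-s['eef_pos']).round(1)); print((Rt.inv().as_matrix()@R.T).round(2)); print(K)
chk()
show([((400,-20,330),1.5)])
# oven from top
c=cam("top"); p,d=viewer.snapshot("top"); P=cloud(d,c)
E
```

```text
cam in tool [  68.     1.3 -201.2]
[[ 0.   -0.97 -0.24]
 [ 1.    0.    0.  ]
 [-0.   -0.24  0.97]]
[[324.60932055   0.         280.92841175]
 [  0.         324.60932055 208.80401091]
 [  0.           0.           1.        ]]
cmd [ 187.8 -543.5  183.6] yaw [3.142 0.    0.333] | meas [ 187.8 -543.4  183.7] [ 3.142 -0.     0.333] F [-1.   0.5  0.3] w 94.1 t 0.85
(400, -20, 330) 1.5 -> [0.3716, -0.4253, -0.1464] [0.0, 0.0, -66.9]
```

Run:
```python
from h import *
show([((187.8,-543.5,330),0.333),((400,-220,340),1.0),((480,-60,340),1.57)])
p,d=viewer.snapshot("side"); c=cam('side'); P=cloud(d,c)
print(P[165:200:4,150:185:6].round(0)[:,:,:].tolist())
```

```text
(187.8, -543.5, 330) 0.333 -> [-0.0, 0.0, -0.1464] [0.0, 0.0, 0.0]
(400, -220, 340) 1.0 -> [0.3062, -0.2363, -0.1564] [-0.0, 0.0, -38.2]
(480, -60, 340) 1.57 -> [0.4341, -0.3614, -0.1564] [0.0, 0.0, -70.9]
[[[-552.0, -1287.0, -753.0], [-567.0, -1244.0, -752.0], [325.0, -366.0, 50.0], [387.0, -281.0, 112.0], [-610.0, -1114.0, -745.0], [-628.0, -1074.0, -747.0]], [[-490.0, -1237.0, -735.0], [-531.0, -1219.0, -757.0], [332.0, -365.0, 36.0], [309.0, -356.0, 23.0], [273.0, -358.0, -1.0], [260.0, -339.0, -4.0]], [[-475.0, -1232.0, -759.0], [-474.0, -1174.0, -742.0], [337.0, -364.0, 21.0], [324.0, -347.0, 17.0], [319.0, -322.0, 20.0], [314.0, -297.0, 24.0]], [[-432.0, -1200.0, -756.0], [364.0, -374.0, 18.0], [348.0, -359.0, 10.0], [329.0, -347.0, 1.0], [315.0, -330.0, -4.0], [323.0, -294.0, 11.0]], [[372.0, -402.0, -4.0], [369.0, -374.0, 2.0], [360.0, -353.0, 1.0], [349.0, -334.0, -1.0], [338.0, -315.0, -3.0], [330.0, -292.0, -2.0]], [[397.0, -382.0, 0.0], [388.0, -361.0, -0.0], [377.0, -342.0, -2.0], [369.0, -320.0, -2.0], [415.0, -251.0, 51.0], [351.0, -278.0, -2.0]], [[412.0, -372.0, -5.0], [406.0, -349.0, -2.0], [400.0, -326.0, -0.0], [390.0, -306.0, -1.0], [422.0, -249.0, 39.0], [372.0, -265.0, -3.0]], [[437.0, -353.0, -0.0], [428.0, -332.0, -0.0], [420.0, -311.0, -0.0], [412.0, -290.0, 0.0], [430.0, -246.0, 27.0], [394.0, -250.0, -1.0]], [[456.0, -339.0, -0.0], [447.0, -319.0, -1.0], [438.0, -300.0, -2.0], [431.0, -277.0, -0.0], [423.0, -257.0, -0.0], [414.0, -237.0, -1.0]]]
```

servo_tool(
  plan=[
    [1,[0,0,-0.06],[0,0,0]],
    [1,[0,0,-0.12],[0,0,0]],
    [1,[0.04,-0.03,-0.15],[0,0,-5]],
    [1,[0.08,-0.06,-0.156],[0,0,-10]],
    [1,[0.12,-0.09,-0.156],[0,0,-18]],
    [1,[0.17,-0.13,-0.156],[0,0,-25]],
    [1,[0.21,-0.165,-0.156],[0,0,-32]],
    [1,[0.26,-0.2,-0.156],[0,0,-40]],
    [1,[0.3,-0.236,-0.156],[0,0,-48]],
    [1,[0.34,-0.27,-0.156],[0,0,-56]],
    [1,[0.38,-0.31,-0.156],[0,0,-64]],
    [1,[0.42,-0.35,-0.156],[0,0,-70]],
    [1,[0.434,-0.361,-0.156],[0,0,-71]],
    [1,[0.434,-0.361,-0.156],[0,0,-71]],
    [1,[0.434,-0.361,-0.156],[0,0,-71]],
  ],
)

```text
time_s: 2.82
eef_pos: [479.7, -61.8, 339.6]
orientation: [-3.141, 0.001, 1.57]
force: [-0.5, 0.1, -0.4]
grip_width: 94.0
```

Run:
```python
from h import *
applied([0.434,-0.361,-0.156],[0,0,-71])
c=cam('wrist'); p,d=viewer.snapshot('wrist'); cv2.imwrite('pics/w1.png',p); np.savez('w1.npz',p=p,d=d,K=c[0],R=c[1],t=c[2])
P=cloud(d,c)
for q in ["mouth","bay","ram_face","lever_knob","feed_lever_hinge","billet_a","stub_short","stub_long","key_left_top","key_mid_top","key_right_top","scrap_tray"]:
    for r in landmark_of(q,"wrist")[:6]:
        uv=r['centre']; i,j=np.clip(int(round(uv[1])),0,419),np.clip(int(round(uv[0])),0,559)
        print(q,round(r['score'],2),np.round(uv,1),P[i,j].round(0) if d[i,j]>0 else None)
```

```text
cmd [480.  -60.4 339.6] yaw [3.142 0.    1.572] | meas [479.7 -61.8 339.6] [-3.141e+00  1.000e-03  1.570e+00] F [-0.5  0.1 -0.4] w 94.0 t 2.83
mouth 0.71 [323.8 185.2] [549. -84.  16.]
bay 0.9 [292.2 191.1] [496. -89.  42.]
bay 0.36 [402.7 160.7] [646. -37.  95.]
ram_face 0.92 [261.3 189. ] [446. -90.  16.]
ram_face 0.53 [293.5 187.5] [499. -84.  41.]
lever_knob 0.77 [245.9  58.8] [437.  88. 113.]
lever_knob 0.66 [402.7 158.3] [645. -33.  94.]
lever_knob 0.42 [400.2 223.5] [ 649. -127.   95.]
feed_lever_hinge 0.7 [287.5 132.7] [489.  -0.  65.]
stub_long 0.69 [290.7 192.1] [495. -91.  41.]
key_left_top 0.52 [402.9 160.4] [646. -36.  93.]
key_mid_top 0.81 [400.8 190.4] [647. -78.  94.]
key_right_top 0.76 [403.2 220.9] [ 653. -123.   94.]
key_right_top 0.37 [386.5  10.3] [634. 176.   4.]
scrap_tray 0.93 [385.   10.3] [633. 176.   3.]
```

View pics/w1.png

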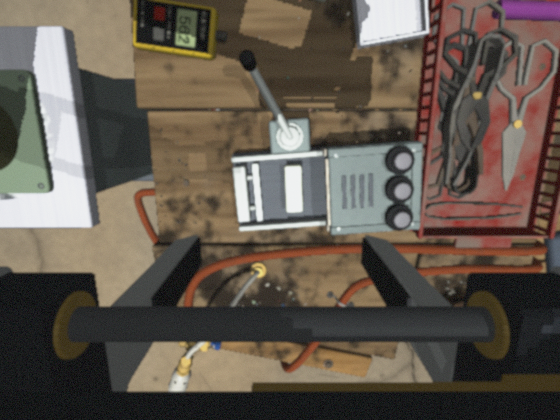

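Run:
```python
from h import *
z=np.load('w1.npz'); p,d=z['p'],z['d']; c=(z['K'],z['R'],z['t']); P=cloud(d,c)
def rect(m):
    m=cv2.morphologyEx(m.astype(np.uint8),cv2.MORPH_OPEN,np.ones((3,3)))
    n,l,s,_=cv2.connectedComponentsWithStats(m); 
    k=1+np.argmax(s[1:,4]); pts=P[l==k][:,:2].astype(np.float32); r=cv2.minAreaRect(pts); return r,s[k,4],np.median(P[l==k][:,2])
box=(P[...,0]>400)&(P[...,0]<720)&(P[...,1]>-180)&(P[...,1]<10)&(d>0)
Z=P[...,2]
print('roof',rect(box&(Z>62)&(Z<80)))
print('keys', [ (np.round(P[l==k].mean(0),1),s[k,4]) for n,l,s,_ in [cv2.connectedComponentsWithStats((box&(Z>90)&(Z<99)).astype(np.uint8))] for k in range(1,n)])
m=box&(Z>36)&(Z<48)&(P[...,0]>455)&(P[...,0]<535)&(P[...,1]>-135)&(P[...,1]<-35)
print('stub',rect(m))
print('bay floor',rect(box&(Z>10)&(Z<21)&(P[...,0]<560)))
print('cheek',rect(box&(Z>30)&(Z<42)&(P[...,0]<560)))
k=(Z>105)&(Z<120)&(P[...,0]<470)&(P[...,0]>400)&(P[...,1]>60)&(P[...,1]<130)
print('knob top',P[k].mean(0),P[k].min(0),P[k].max(0))
crop=cv2.resize(p[40:250,220:430],None,fx=2.8,fy=2.8,interpolation=cv2.INTER_CUBIC); cv2.imwrite('pics/w1c.png',crop)
```

```text
roof (((614.5350341796875, -80.78124237060547), (138.88641357421875, 131.99203491210938), 4.156148433685303), np.int32(6447), np.float64(72.46341052846776))
keys [(array([644.3, -36.3,  93.6]), np.int32(232)), (array([647.4, -77.8,  93.6]), np.int32(218)), (array([ 650.3, -119.4,   93.5]), np.int32(204))]
stub (((497.452880859375, -85.45974731445312), (25.798465728759766, 74.26498413085938), 2.6725823879241943), np.int32(769), np.float64(41.90837152440522))
bay floor (((495.868408203125, -90.53950500488281), (110.3830795288086, 103.3095932006836), 4.189355373382568), np.int32(3249), np.float64(16.071660107141938))
cheek (((414.9271545410156, -95.07228088378906), (20.24340057373047, 89.81182861328125), 3.994384288787842), np.int32(705), np.float64(35.81547736677088))
knob top [436.41396048  89.65276201 111.73515131] [426.03182708  81.07051649 105.37886883] [445.92676488 100.54593029 114.8755765 ]
```

View pics/w1c.png

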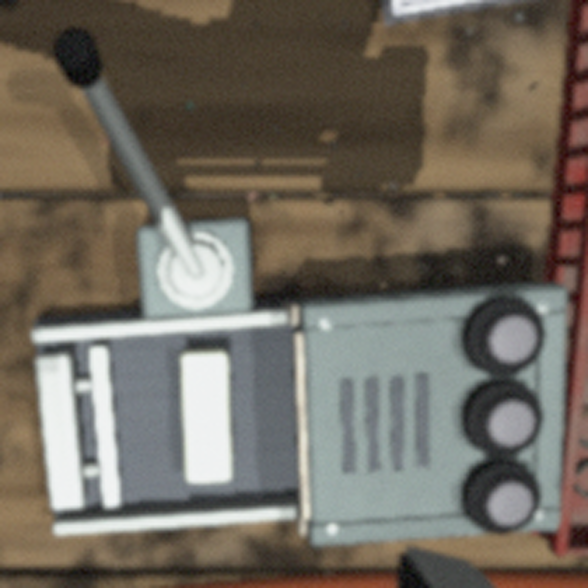

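Run:
```python
from h import *
z=np.load('w1.npz'); c=(z['K'],z['R'],z['t'])
H=onz('wrist',(289.6,136.4),67,c); print('hinge',H.round(1)); k=np.array([436,90.8]); print(np.linalg.norm(k-H[:2]), np.degrees(np.arctan2(*(k-H[:2])[::-1])))
show([((497.5,-85.8,110),1.571+0.065),((497.5,-85.8,19),1.571+0.065)])
```

```text
hinge [491.3  -5.   67. ]
110.57449982549467 119.98998245811302
(497.5, -85.8, 110) 1.636 -> [-0.0254, 0.0175, 0.2296] [-0.0, 0.0, -3.7]
(497.5, -85.8, 19) 1.636 -> [-0.0254, 0.0175, 0.3206] [-0.0, 0.0, -3.7]
```

servo_tool(
  plan=[
    [0.42,[-0.0254,0.0175,0.06],[0,0,-3.7]],
    [0.42,[-0.0254,0.0175,0.12],[0,0,-3.7]],
    [0.42,[-0.0254,0.0175,0.18],[0,0,-3.7]],
    [0.42,[-0.0254,0.0175,0.22],[0,0,-3.7]],
    [0.42,[-0.0254,0.0175,0.25],[0,0,-3.7]],
    [0.42,[-0.0254,0.0175,0.25],[0,0,-3.7]],
    [0.42,[-0.0254,0.0175,0.25],[0,0,-3.7]],
  ],
  force=25,
)

```text
time_s: 4.35
eef_pos: [498.8, -86.2, 91.0]
orientation: [3.14, 0.001, 1.637]
force: [0.6, -0.2, -0.0]
grip_width: 39.7
```

Run:
```python
from h import *
applied([-0.0254,0.0175,0.25],[0,0,-3.7])
c=cam('wrist'); p,d=viewer.snapshot('wrist'); cv2.imwrite('pics/w2.png',p); np.savez('w2.npz',p=p,d=d,K=c[0],R=c[1],t=c[2])
```

```text
cmd [497.5 -85.8  89.6] yaw [3.142 0.    1.637] | meas [498.8 -86.2  91. ] [3.140e+00 1.000e-03 1.637e+00] F [ 0.6 -0.2 -0. ] w 39.7 t 4.35
```

View pics/w2.png

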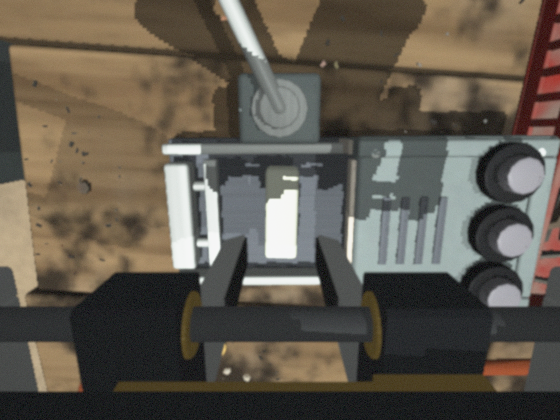

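servo_tool(
  plan=[
    [0.42,[0,0,0.03],[0,0,0]],
    [0.42,[0,0,0.055],[0,0,0]],
    [0.42,[0,0,0.071],[0,0,0]],
    [0.42,[0,0,0.071],[0,0,0]],
    [0,[0,0,0.071],[0,0,0]],
    [0,[0,0,0.071],[0,0,0]],
    [0,[0,0,0.071],[0,0,0]],
    [0,[0,0,0.071],[0,0,0]],
    [0,[0,0,0.05],[0,0,0]],
    [0,[0,0,0.01],[0,0,0]],
    [0,[0,0,-0.04],[0,0,0]],
    [0,[0,0,-0.07],[0,0,0]],
    [0,[0,0,-0.07],[0,0,0]],
  ],
  force=30,
)

```text
time_s: 6.02
eef_pos: [500.3, -86.8, 163.4]
orientation: [3.134, 0.003, 1.637]
force: [0.2, 0.6, 0.6]
grip_width: 0.4
```

Run:
```python
from h import *
applied([0,0,-0.07],[0,0,0])
c=cam('wrist'); p,d=viewer.snapshot('wrist'); cv2.imwrite('pics/w3.png',p); np.savez('w3.npz',p=p,d=d,K=c[0],R=c[1],t=c[2])
P=cloud(d,c)
# tray
p2,d2=viewer.snapshot('top'); P2=cloud(d2,cam('top')); cv2.imwrite('pics/t3.png',p2)
m=(P2[...,2]>14)&(P2[...,2]<30)&(P2[...,0]>560)&(P2[...,0]<710)&(P2[...,1]>110)&(P2[...,1]<250)
m0=(P2[...,2]<8)&(p2.min(-1)>170)&(P2[...,0]>560)&(P2[...,0]<710)&(P2[...,1]>110)&(P2[...,1]<250)
for mm in (m,m|m0):
    pts=P2[mm][:,:2].astype(np.float32); print(len(pts),cv2.minAreaRect(pts))
```

```text
cmd [497.5 -85.8 159.6] yaw [3.142 0.    1.637] | meas [500.3 -86.8 163.4] [3.134e+00 3.000e-03 1.637e+00] F [0.2 0.6 0.6] w 0.4 t 6.03
212 ((646.2936401367188, 170.36062622070312), (113.96517944335938, 133.40858459472656), 8.377753257751465)
904 ((646.2936401367188, 170.36062622070312), (113.96517944335938, 133.40858459472656), 8.377753257751465)
```

View pics/w3.png

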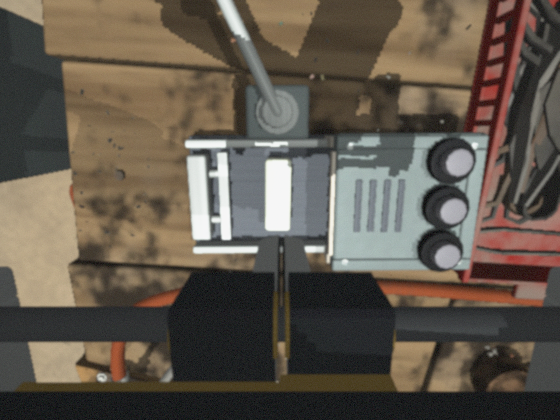

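Run:
```python
from h import *
chk()
c=cam('wrist'); p,d=viewer.snapshot('wrist')
P=cloud(d,c); Z=P[...,2]
m=(Z>36)&(Z<48)&(P[...,0]>460)&(P[...,0]<535)&(P[...,1]>-137)&(P[...,1]<-35)
for m in (m, m&(p.min(-1)>150)):
    m=cv2.morphologyEx(m.astype(np.uint8),cv2.MORPH_OPEN,np.ones((3,3)))>0
    print(m.sum(),cv2.minAreaRect(P[m][:,:2].astype(np.float32)),np.median(Z[m]))
```

```text
cmd [497.5 -85.8 159.6] yaw [3.142 0.    1.637] | meas [497.3 -85.7 159.3] [-3.141 -0.     1.637] F [ 0.5  0.2 -0.8] w 0.4 t 6.12
1817 ((496.65509033203125, -85.57344818115234), (25.94631576538086, 73.72871398925781), 2.76859188079834) 41.93929871597218
1770 ((496.65814208984375, -85.63706970214844), (25.94631576538086, 73.60132598876953), 2.76859188079834) 41.95113700667574
```

servo_tool(
  plan=[
    [0.42,[0,0,0.03],[0,0,0]],
    [0.42,[0,0.0007,0.07],[0,0,0]],
    [0.42,[0,-0.0007,0.11],[0,0,0]],
    [0.42,[0,-0.0007,0.13],[0,0,0]],
    [0.42,[0,-0.0007,0.141],[0,0,0]],
    [0.42,[0,-0.0007,0.141],[0,0,0]],
    [0.42,[0,-0.0007,0.141],[0,0,0]],
    [0,[0,-0.0007,0.141],[0,0,0]],
    [0,[0,-0.0007,0.141],[0,0,0]],
    [0,[0,-0.0007,0.141],[0,0,0]],
    [0,[0,-0.0007,0.141],[0,0,0]],
    [0,[0,-0.0007,0.141],[0,0,0]],
    [0,[0,-0.0007,0.141],[0,0,0]],
  ],
  force=40,
)

```text
time_s: 7.8
eef_pos: [498.6, -86.5, 20.5]
orientation: [3.138, 0.001, 1.637]
force: [-0.2, 0.3, 6.3]
grip_width: 0.7
```

Run:
```python
from h import *
applied([0,-0.0007,0.141],[0,0,0])
p,d=viewer.snapshot('wrist');cv2.imwrite('pics/w4.png',p)
```

```text
cmd [496.8 -85.8  18.6] yaw [3.142 0.    1.637] | meas [498.6 -86.5  20.5] [3.138e+00 1.000e-03 1.637e+00] F [-0.2  0.3  6.3] w 0.7 t 7.8
```

View pics/w4.png

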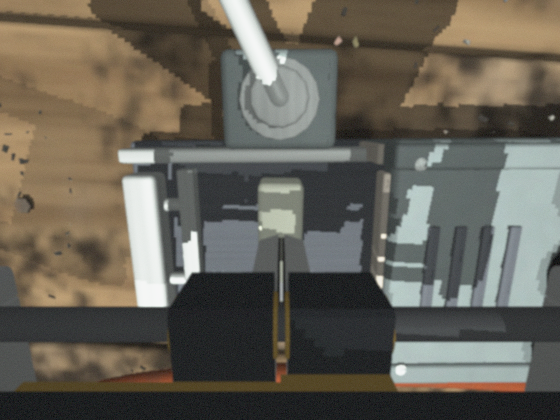

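```bash
python3 - <<'E'
from h import *
c=cam('wrist'); p,d=viewer.snapshot('wrist')
P=cloud(d,c); Z=P[...,2]
print(P[180:300:8,282].round(0).tolist())
print(P[200,255:310:4].round(0).tolist())
for y in (-48,-60,-86,-122): print(y,proj('wrist',(497,y,42),c).round(0))
print('tip', proj('wrist',(497,-86,20),c))
E
python3 - <<'E'
from h import *
p,d=viewer.snapshot('side');cv2.imwrite('pics/s4.png',cv2.resize(p[180:280,150:290],None,fx=5,fy=5,interpolation=cv2.INTER_CUBIC))
E
```

```text
[[496.0, -48.0, 32.0], [496.0, -51.0, 43.0], [496.0, -56.0, 43.0], [497.0, -60.0, 43.0], [497.0, -65.0, 42.0], [497.0, -70.0, 43.0], [498.0, -75.0, 42.0], [498.0, -79.0, 43.0], [498.0, -80.0, 55.0], [498.0, -80.0, 66.0], [498.0, -80.0, 77.0], [498.0, -80.0, 86.0], [498.0, -80.0, 94.0], [498.0, -79.0, 103.0], [498.0, -80.0, 108.0]]
[[480.0, -65.0, 15.0], [484.0, -59.0, 42.0], [486.0, -59.0, 42.0], [488.0, -59.0, 43.0], [490.0, -59.0, 42.0], [493.0, -59.0, 41.0], [495.0, -58.0, 42.0], [497.0, -58.0, 42.0], [499.0, -58.0, 42.0], [502.0, -58.0, 43.0], [504.0, -58.0, 41.0], [506.0, -58.0, 42.0], [511.0, -63.0, 16.0], [513.0, -63.0, 15.0]]
-48 [284. 182.]
-60 [282. 203.]
-86 [280. 246.]
-122 [276. 302.]
tip [279.56826216 234.37300069]
```

View pics/s4.png

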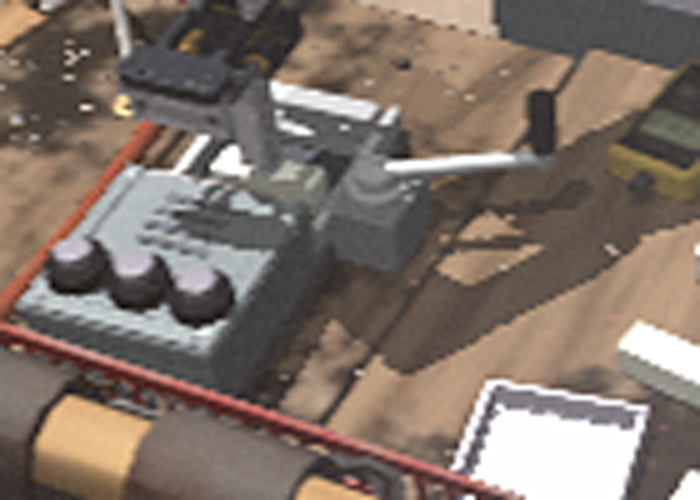

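Run:
```python
from h import *
for f,tcp in (('w2.npz',(497.5,-85.8,89.6)),('w3.npz',(497.5,-85.8,159.6))):
    z=np.load(f); P=cloud(z['d'],(z['K'],z['R'],z['t']))-np.array(tcp)
    for r in range(228,275,4):
        print(f,r,[P[r,cc].round(0).tolist() for cc in ((235,240,330) if f=='w2.npz' else (270,276,288))])
```

```text
w2.npz 228 [[-39.0, -21.0, -74.0], [-34.0, -21.0, -73.0], [45.0, -16.0, -73.0]]
w2.npz 232 [[-39.0, -25.0, -73.0], [-34.0, -24.0, -73.0], [46.0, -19.0, -74.0]]
w2.npz 236 [[-38.0, -28.0, -73.0], [-23.0, 6.0, 27.0], [46.0, -23.0, -74.0]]
w2.npz 240 [[-25.0, 6.0, 35.0], [-22.0, 6.0, 34.0], [27.0, 10.0, 34.0]]
w2.npz 244 [[-24.0, 6.0, 39.0], [-22.0, 6.0, 39.0], [26.0, 9.0, 40.0]]
w2.npz 248 [[-23.0, 6.0, 46.0], [-21.0, 5.0, 41.0], [25.0, 10.0, 46.0]]
w2.npz 252 [[-23.0, 6.0, 50.0], [-21.0, 4.0, 46.0], [24.0, 9.0, 51.0]]
w2.npz 256 [[-22.0, 6.0, 57.0], [-20.0, 5.0, 54.0], [23.0, 9.0, 57.0]]
w2.npz 260 [[-21.0, 6.0, 61.0], [-20.0, 3.0, 54.0], [23.0, 9.0, 61.0]]
w2.npz 264 [[-21.0, 5.0, 62.0], [-20.0, 2.0, 56.0], [22.0, 9.0, 66.0]]
w2.npz 268 [[-21.0, 4.0, 66.0], [-19.0, -0.0, 56.0], [21.0, 9.0, 71.0]]
w2.npz 272 [[-20.0, 5.0, 71.0], [-19.0, -2.0, 56.0], [21.0, 9.0, 73.0]]
w3.npz 228 [[-6.0, -35.0, -118.0], [0.0, -34.0, -118.0], [13.0, -33.0, -118.0]]
w3.npz 232 [[-6.0, -48.0, -145.0], [1.0, -47.0, -144.0], [14.0, -46.0, -143.0]]
w3.npz 236 [[-5.0, 7.0, 29.0], [-1.0, 7.0, 30.0], [6.0, 7.0, 28.0]]
w3.npz 240 [[-5.0, 7.0, 35.0], [-1.0, 7.0, 35.0], [5.0, 8.0, 36.0]]
w3.npz 244 [[-4.0, 7.0, 42.0], [-1.0, 7.0, 43.0], [5.0, 7.0, 42.0]]
w3.npz 248 [[-4.0, 7.0, 48.0], [-1.0, 7.0, 48.0], [5.0, 7.0, 47.0]]
w3.npz 252 [[-4.0, 7.0, 54.0], [-1.0, 7.0, 53.0], [5.0, 7.0, 53.0]]
w3.npz 256 [[-4.0, 7.0, 60.0], [-1.0, 7.0, 58.0], [5.0, 8.0, 59.0]]
w3.npz 260 [[-4.0, 7.0, 63.0], [-1.0, 7.0, 64.0], [5.0, 7.0, 63.0]]
w3.npz 264 [[-4.0, 7.0, 68.0], [-1.0, 7.0, 69.0], [4.0, 8.0, 69.0]]
w3.npz 268 [[-4.0, 7.0, 73.0], [-1.0, 7.0, 72.0], [4.0, 7.0, 72.0]]
w3.npz 272 [[-4.0, 31.0, 128.0], [-1.0, 7.0, 77.0], [1.0, 32.0, 129.0]]
```

Run:
```python
from h import *
for i in range(4):
    viewer.snapshot('wrist'); s=monitor.state(); print(s['eef_pos'].round(2),s['force'].round(1),s['time_s'],s['qpos'].round(4),s['tau'].round(1), s['grip_width'])
p,d=viewer.snapshot('side'); c=cam('side'); np.savez('s4.npz',p=p,d=d)
```

```text
[498.55 -86.52  20.46] [-0.5  1.2  5.4] 8.0 [-3.4290e-01  2.6170e-01  1.8506e+00 -1.0000e-04  1.0259e+00 -4.0870e-01] [  0.  -31.  -20.7   0.1  -0.2   0. ] 0.4621240939158434
[498.57 -86.51  20.47] [-0.9 -0.1  6.1] 8.05 [-3.4290e-01  2.6170e-01  1.8506e+00 -1.0000e-04  1.0259e+00 -4.0870e-01] [  0.  -31.  -20.7   0.1  -0.2   0. ] 0.4789788920133936
[498.57 -86.54  20.49] [-0.1  0.   5.8] 8.1 [-3.4300e-01  2.6160e-01  1.8505e+00 -1.0000e-04  1.0259e+00 -4.0870e-01] [  0.  -31.  -20.7   0.1  -0.2   0. ] 0.31651212894453606
[498.55 -86.53  20.46] [-0.7 -0.3  6.2] 8.15 [-3.4300e-01  2.6170e-01  1.8506e+00 -1.0000e-04  1.0259e+00 -4.0870e-01] [  0.  -31.  -20.7   0.1  -0.2   0. ] 0.26689543813092415
```

servo_tool(
  plan=[
    [0,[0,0,-0.03],[0,0,0]],
    [0.42,[0,0,-0.03],[0,0,0]],
    [0.42,[0,0,-0.03],[0,0,0]],
    [0.42,[0,0,-0.03],[0,0,0]],
    [0.42,[0,0,-0.03],[0,0,0]],
    [0.42,[0,0,-0.005],[0,0,0]],
    [0.42,[0,0,0.012],[0,0,0]],
    [0.42,[0,0,0.021],[0,0,0]],
    [0.42,[0,0,0.021],[0,0,0]],
    [0.42,[0,0,0.021],[0,0,0]],
    [0,[0,0,0.021],[0,0,0]],
    [0,[0,0,0.021],[0,0,0]],
    [0,[0,0,0.021],[0,0,0]],
    [0,[0,0,0.021],[0,0,0]],
    [0,[0,0,0.021],[0,0,0]],
  ],
  force=30,
)

```text
time_s: 10.07
eef_pos: [497.5, -86.1, -1.7]
orientation: [3.141, 0.0, 1.637]
force: [0.1, 0.6, 5.8]
grip_width: 25.4
```

Run:
```python
from h import *
applied([0,0,0.021],[0,0,0])
```

```text
cmd [496.8 -85.8  -2.4] yaw [3.142 0.    1.637] | meas [497.5 -86.1  -1.7] [3.141 0.    1.637] F [0.1 0.6 5.8] w 25.4 t 10.07
```

Run:
```python
from h import *
c=cam('top')
C=np.array([onz('top',(u/3.6+200,v/3.6+140),22,c) for u,v in [(248,50),(357,34),(377,140),(268,160)]])
print(C.round(1),C.mean(0)); e=C[1]-C[0]; print(np.degrees(np.arctan2(-e[0],-e[1]))*1, np.linalg.norm(C[1]-C[0]),np.linalg.norm(C[2]-C[1]))
p,d=viewer.snapshot('top'); P=cloud(d,c)
m=(P[...,0]>540)&(P[...,0]<740)&(P[...,1]>120)&(P[...,1]<250)&(d>0)
print('max z near tray',np.nanpercentile(P[...,2][m],[50,90,99,100]))
for x0 in range(540,760,20):
    mm=m&(P[...,0]>=x0)&(P[...,0]<x0+20); 
    if mm.any(): print(x0,P[...,2][mm].max().round(0))
```

```text
[[677.6 240.3  22. ]
 [691.8 142.3  22. ]
 [594.7 125.   22. ]
 [577.  222.   22. ]] [635.2838891  182.42481212  22.        ]
-8.267450322597012 99.0352381176534 98.60987826478042
max z near tray [ 3.7812526  24.63276618 60.8365125  65.38017641]
540 32.0
560 8.0
580 29.0
600 30.0
620 28.0
640 27.0
660 28.0
680 65.0
700 62.0
720 65.0
```

Run:
```python
from h import *
show([((496.8,-85.8,120),1.637),((635.3,182.4,120),1.715),((635.3,182.4,-12),1.715)])
```

```text
(496.8, -85.8, 120) 1.637 -> [0.0, -0.0, -0.1224] [-0.0, 0.0, -0.0]
(635.3, 182.4, 120) 1.715 -> [0.2585, 0.1559, -0.1224] [-0.0, 0.0, -4.5]
(635.3, 182.4, -12) 1.715 -> [0.2585, 0.1559, 0.0096] [-0.0, 0.0, -4.5]
```

servo_tool(
  plan=[
    [0,[0,0,-0.02],[0,0,0]],
    [0,[0,0,-0.06],[0,0,0]],
    [0,[0,0,-0.1],[0,0,0]],
    [0,[0,0,-0.122],[0,0,0]],
    [0,[0.04,0.025,-0.122],[0,0,-1]],
    [0,[0.09,0.055,-0.122],[0,0,-2]],
    [0,[0.14,0.085,-0.122],[0,0,-3]],
    [0,[0.19,0.115,-0.122],[0,0,-4]],
    [0,[0.235,0.142,-0.122],[0,0,-4.5]],
    [0,[0.2585,0.156,-0.122],[0,0,-4.5]],
    [0,[0.2585,0.156,-0.122],[0,0,-4.5]],
    [0,[0.2585,0.156,-0.122],[0,0,-4.5]],
    [0,[0.2585,0.156,-0.122],[0,0,-4.5]],
  ],
)

```text
time_s: 11.75
eef_pos: [634.9, 180.9, 119.3]
orientation: [-3.14, 0.0, 1.714]
force: [0.5, 0.3, -1.1]
grip_width: 25.5
```

Run:
```python
from h import *
applied([0.2585,0.156,-0.122],[0,0,-4.5])
p,d=viewer.snapshot('wrist');cv2.imwrite('pics/w5.png',p)
```

```text
cmd [635.4 182.4 119.6] yaw [3.142 0.    1.715] | meas [634.9 180.9 119.3] [-3.14   0.     1.714] F [ 0.5  0.3 -1.1] w 25.5 t 11.75
```

View pics/w5.png

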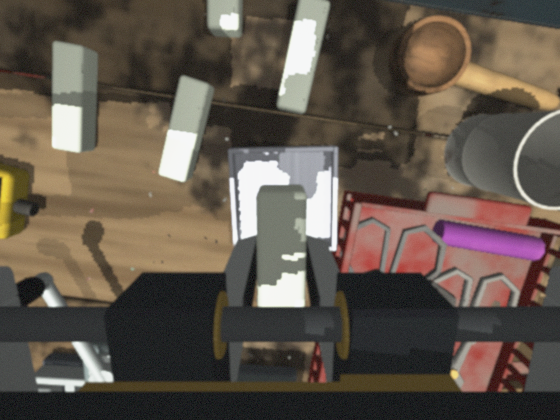

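servo_tool(
  plan=[
    [0,[0,0,0.04],[0,0,0]],
    [0,[0,0,0.08],[0,0,0]],
    [0,[0,0,0.11],[0,0,0]],
    [0,[0,0,0.128],[0,0,0]],
    [0,[0,0,0.132],[0,0,0]],
    [0,[0,0,0.132],[0,0,0]],
    [0,[0,0,0.132],[0,0,0]],
    [0.4,[0,0,0.132],[0,0,0]],
    [0.4,[0,0,0.132],[0,0,0]],
    [0.4,[0,0,0.132],[0,0,0]],
    [0.4,[0,0,0.12],[0,0,0]],
    [0.4,[0,0,0.08],[0,0,0]],
    [0.4,[0,0,0.03],[0,0,0]],
    [0.4,[0,0,-0.02],[0,0,0]],
    [0.4,[0,0,-0.06],[0,0,0]],
    [0.4,[0,0,-0.1],[0,0,0]],
    [0.4,[0,0,-0.1],[0,0,0]],
    [0.4,[0,0,-0.1],[0,0,0]],
  ],
)

```text
time_s: 14.05
eef_pos: [635.1, 182.2, 219.2]
orientation: [-3.141, 0.0, 1.715]
force: [0.2, -0.5, -0.2]
grip_width: 38.0
```

```bash
cat > look.py <<'E'
from h import *
import sys
def billets():
    c=cam('top'); p,d=viewer.snapshot('top'); P=cloud(d,c)
    m=((p.min(-1)>150)&(P[...,2]>15)&(P[...,2]<36)&(P[...,1]>80)&(P[...,0]>380)&(P[...,0]<760)).astype(np.uint8)
    # exclude tray
    m[np.hypot(P[...,0]-635,P[...,1]-182)<75]=0
    n,l,s,_=cv2.connectedComponentsWithStats(m)
    for k in range(1,n):
        if s[k,4]<60: continue
        pts=np.argwhere(l==k)[:,::-1].astype(np.float32)
        W=np.array([onz('top',q,26,c)[:2] for q in pts],np.float32)
        (cx,cy),(w,h),a=cv2.minAreaRect(W)
        if w>h: w,h,a=h,w,a-90
        # a: angle of short axis from world x
        print('billet',round(cx,1),round(cy,1),'size',round(w),round(h),'shortaxis deg',round(a,1),'px',s[k,:5])
    return p
E
python3 - <<'E'
from look import *
applied([0,0,-0.1],[0,0,0])
p=billets(); cv2.imwrite('pics/t6.png',cv2.resize(p[130:290,180:420],None,fx=3.3,fy=3.3,interpolation=cv2.INTER_CUBIC))
p,d=viewer.snapshot('wrist');cv2.imwrite('pics/w6.png',p)
c=cam('wrist');P=cloud(d,c);m=(P[...,2]>14)&(P[...,2]<36)&(p.min(-1)>140)
n,l,s,_=cv2.connectedComponentsWithStats(m.astype(np.uint8))
for k in range(1,n):
    if s[k,4]>200: print(cv2.minAreaRect(P[l==k][:,:2].astype(np.float32)),s[k],np.median(P[l==k][:,2]))
E
```

```text
cmd [635.4 182.4 219.6] yaw [3.142 0.    1.715] | meas [635.1 182.2 219.2] [-3.141  0.     1.715] F [ 0.2 -0.5 -0.2] w 38.0 t 14.05
billet 633.6 313.8 size 26 84 shortaxis deg -0.3 px [233 163  27   9 190]
billet 561.3 367.1 size 27 90 shortaxis deg 5.3 px [215 184  29  11 195]
billet 539.9 249.5 size 25 55 shortaxis deg -17.8 px [257 191  17  11  96]
billet 436.8 238.7 size 25 38 shortaxis deg -0.1 px [263 224  13   9 108]
((562.9697265625, 348.0864562988281), (23.594446182250977, 57.129371643066406), 4.865781307220459) [ 229    0   23   59 1235] 25.56981049217074
((632.4934692382812, 309.9403381347656), (88.42115020751953, 25.6268253326416), 85.25067138671875) [ 280   32   38   85 1792] 25.468246067308062
((437.8376159667969, 275.5992126464844), (28.097911834716797, 22.737932205200195), 89.18775177001953) [114  67  21  28 520] 25.79486353784974
((537.1207885742188, 233.2196502685547), (87.96153259277344, 26.344348907470703), 80.80770111083984) [ 189   92   38   78 1655] 25.64478166338876
((435.9688415527344, 228.8994598388672), (54.765384674072266, 26.054006576538086), 89.04193878173828) [ 110   98   24   49 1039] 25.769308488740343
((636.314208984375, 181.67422485351562), (101.65021514892578, 101.69528198242188), 9.553915023803711) [ 241  143   84   82 1137] 21.14581063932623
((635.3988037109375, 183.38319396972656), (25.344438552856445, 73.63745880126953), 7.982940673828125) [ 273  154   22   61 1261] 29.355829462685517
```

View pics/w6.png

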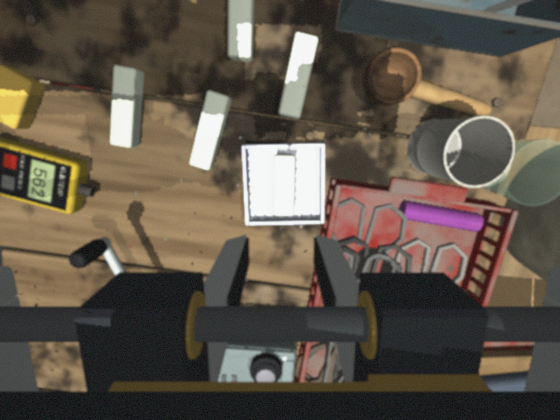

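View pics/t6.png

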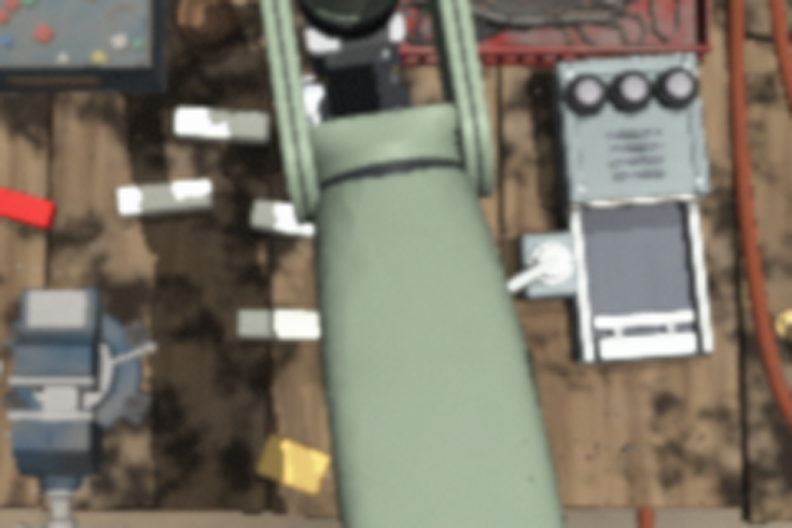

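```bash
cat > wb.py <<'E'
from h import *
def wb(lo=21,hi=31,save=None):
    c=cam('wrist'); p,d=viewer.snapshot('wrist'); P=cloud(d,c); Z=P[...,2]
    hsv=cv2.cvtColor(p,cv2.COLOR_BGR2HSV)
    m=((Z>lo)&(Z<hi)&(hsv[...,1]<70)&(hsv[...,2]>90)&(d>0)).astype(np.uint8)
    m=cv2.morphologyEx(m,cv2.MORPH_OPEN,np.ones((3,3)))
    n,l,s,_=cv2.connectedComponentsWithStats(m); out=[]
    for k in range(1,n):
        if s[k,4]<300: continue
        (cx,cy),(w,h),a=cv2.minAreaRect(P[l==k][:,:2].astype(np.float32))
        if w>h: w,h,a=h,w,a-90
        la=(a+90)%180
        print('c',round(cx,1),round(cy,1),'size',round(w,1),round(h,1),'long dir rad',round(np.radians(la),3),'px',s[k].tolist(),'z',np.median(Z[l==k]).round(1))
        out.append((cx,cy,w,h,np.radians(la)))
    if save: cv2.imwrite(save,p)
    return out
E
python3 - <<'E'
from wb import *
wb()
show([((537.3,233,120),1.41),((537.3,233,-19),1.41)])
E
```

```text
c 562.1 348.7 size 25.9 58.2 long dir rad 1.665 px [228, 0, 25, 58, 1355] z 26.0
c 632.9 309.4 size 26.0 89.7 long dir rad 1.494 px [279, 32, 39, 86, 1909] z 26.0
c 437.1 246.6 size 26.5 89.8 long dir rad 1.539 px [110, 65, 27, 82, 1857] z 26.1
c 537.5 234.1 size 26.5 89.8 long dir rad 1.406 px [190, 90, 38, 80, 1711] z 26.1
c 635.5 183.4 size 25.6 72.8 long dir rad 1.71 px [273, 155, 22, 60, 1091] z 29.8
c 344.2 152.9 size 30.2 35.6 long dir rad 1.464 px [30, 159, 26, 33, 308] z 28.3
c 341.4 137.8 size 29.0 34.9 long dir rad 1.472 px [28, 171, 24, 31, 320] z 28.5
(537.3, 233, 120) 1.41 -> [0.0642, -0.0898, 0.0996] [-0.0, 0.0, 17.5]
(537.3, 233, -19) 1.41 -> [0.0642, -0.0898, 0.2386] [-0.0, 0.0, 17.5]
```

servo_tool(
  plan=[
    [0.42,[0.03,-0.045,0.04],[0,0,9]],
    [0.42,[0.0645,-0.09,0.07],[0,0,17.7]],
    [0.42,[0.0655,-0.0895,0.12],[0,0,17.7]],
    [0.42,[0.0655,-0.0895,0.16],[0,0,17.7]],
    [0.42,[0.0655,-0.0895,0.2],[0,0,17.7]],
    [0.42,[0.0655,-0.0895,0.225],[0,0,17.7]],
    [0.42,[0.0655,-0.0895,0.238],[0,0,17.7]],
    [0.42,[0.0655,-0.0895,0.238],[0,0,17.7]],
    [0.42,[0.0655,-0.0895,0.238],[0,0,17.7]],
    [0,[0.0655,-0.0895,0.238],[0,0,17.7]],
    [0,[0.0655,-0.0895,0.238],[0,0,17.7]],
    [0,[0.0655,-0.0895,0.238],[0,0,17.7]],
    [0,[0.0655,-0.0895,0.238],[0,0,17.7]],
    [0,[0.0655,-0.0895,0.238],[0,0,17.7]],
  ],
  force=30,
)

```text
time_s: 15.95
eef_pos: [538.2, 234.3, -17.7]
orientation: [3.141, -0.0, 1.406]
force: [0.1, -0.2, 4.0]
grip_width: 25.9
```

Run:
```python
from h import *
applied([0.0655,-0.0895,0.238],[0,0,17.7])
y=1.571+0.072
show([((537,233.5,130),1.406),((493.4,-89.4,130),y),((493.4,-89.4,-1),y)])
```

```text
cmd [537.4 234.3 -18.4] yaw [3.142 0.    1.406] | meas [538.2 234.3 -17.7] [ 3.141 -0.     1.406] F [ 0.1 -0.2  4. ] w 25.9 t 15.95
(537, 233.5, 130) 1.406 -> [-0.0009, -0.0003, -0.1484] [-0.0, 0.0, 0.0]
(493.4, -89.4, 130) 1.643 -> [-0.3265, 0.0095, -0.1484] [-0.0, 0.0, -13.6]
(493.4, -89.4, -1) 1.643 -> [-0.3265, 0.0095, -0.0174] [-0.0, 0.0, -13.6]
```

servo_tool(
  plan=[
    [0,[0,0,-0.02],[0,0,0]],
    [0,[0,0,-0.06],[0,0,0]],
    [0,[0,0,-0.11],[0,0,0]],
    [0,[-0.02,0.001,-0.145],[0,0,-1]],
    [0,[-0.06,0.002,-0.148],[0,0,-3]],
    [0,[-0.11,0.003,-0.148],[0,0,-5]],
    [0,[-0.16,0.005,-0.148],[0,0,-7]],
    [0,[-0.21,0.006,-0.148],[0,0,-9]],
    [0,[-0.26,0.008,-0.148],[0,0,-11]],
    [0,[-0.3,0.009,-0.148],[0,0,-13]],
    [0,[-0.3265,0.0095,-0.148],[0,0,-13.6]],
    [0,[-0.3265,0.0095,-0.13],[0,0,-13.6]],
    [0,[-0.3265,0.0095,-0.1],[0,0,-13.6]],
    [0,[-0.3265,0.0095,-0.08],[0,0,-13.6]],
    [0,[-0.3265,0.0095,-0.08],[0,0,-13.6]],
    [0,[-0.3265,0.0095,-0.08],[0,0,-13.6]],
  ],
)

```text
time_s: 17.95
eef_pos: [494.1, -89.6, 62.7]
orientation: [3.14, 0.001, 1.644]
force: [0.8, -0.4, -1.5]
grip_width: 25.9
```

Run:
```python
from h import *
applied([-0.3265,0.0095,-0.08],[0,0,-13.6])
p,d=viewer.snapshot('wrist');cv2.imwrite('pics/w7.png',p)
```

```text
cmd [493.4 -89.3  61.6] yaw [-3.142  0.     1.644] | meas [494.1 -89.6  62.7] [3.140e+00 1.000e-03 1.644e+00] F [ 0.8 -0.4 -1.5] w 25.9 t 17.95
```

View pics/w7.png

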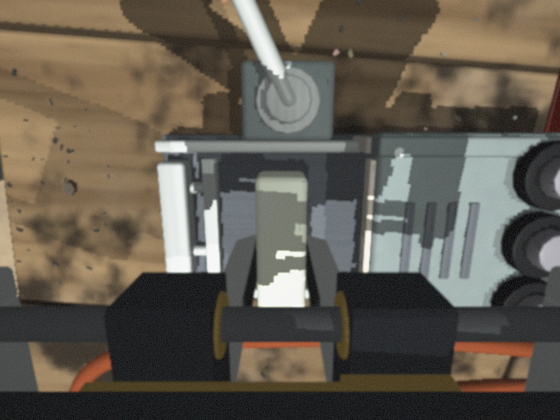

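Run:
```python
from h import *
show([((493.4,-89.4,-0.5),1.643),((493.4,-89.4,115),1.643),((436.05,90.7,115),2.094)])
```

```text
(493.4, -89.4, -0.5) 1.643 -> [-0.0001, 0.0, 0.0621] [-0.0, 0.0, 0.0]
(493.4, -89.4, 115) 1.643 -> [-0.0001, 0.0, -0.0534] [-0.0, 0.0, 0.0]
(436.05, 90.7, 115) 2.094 -> [0.1837, -0.0441, -0.0534] [-0.0, 0.0, -25.8]
```

servo_tool(
  plan=[
    [0,[0,0,0.03],[0,0,0]],
    [0,[0,0,0.055],[0,0,0]],
    [0,[0,0,0.062],[0,0,0]],
    [0,[0,0,0.062],[0,0,0]],
    [0,[0,0,0.062],[0,0,0]],
    [0.42,[0,0,0.062],[0,0,0]],
    [0.42,[0,0,0.062],[0,0,0]],
    [0.42,[0,0,0.062],[0,0,0]],
    [0.42,[0,0,0.045],[0,0,0]],
    [0.42,[0,0,0.01],[0,0,0]],
    [0.42,[0,0,-0.04],[0,0,0]],
    [0.42,[0.03,-0.007,-0.054],[0,0,-5]],
    [0.42,[0.07,-0.016,-0.054],[0,0,-10]],
    [0.42,[0.11,-0.026,-0.054],[0,0,-15]],
    [0.42,[0.15,-0.036,-0.054],[0,0,-21]],
    [0.42,[0.1837,-0.0441,-0.054],[0,0,-25.8]],
    [0.42,[0.1837,-0.0441,-0.054],[0,0,-25.8]],
    [0.42,[0.1837,-0.0441,-0.054],[0,0,-25.8]],
  ],
)

```text
time_s: 20.25
eef_pos: [436.8, 90.1, 116.5]
orientation: [3.14, 0.001, 2.093]
force: [-0.2, 0.6, -0.0]
grip_width: 39.4
```

Run:
```python
from wb import *
applied([0.1837,-0.0441,-0.054],[0,0,-25.8])
c=cam('wrist'); p,d=viewer.snapshot('wrist');cv2.imwrite('pics/w8.png',p); P=cloud(d,c); Z=P[...,2]
k=(Z>108)&(Z<118)&(np.hypot(P[...,0]-436,P[...,1]-91)<20)
print('knob',k.sum(),P[k].min(0),P[k].max(0), cv2.minEnclosingCircle(P[k][:,:2].astype(np.float32)))
wb(lo=37,hi=46)
p,d=viewer.snapshot('top');cv2.imwrite('pics/t8.png',cv2.resize(p[140:290,200:420],None,fx=3.6,fy=3.6,interpolation=cv2.INTER_CUBIC))
```

```text
cmd [436.   90.7 115.6] yaw [3.142 0.    2.094] | meas [436.8  90.1 116.5] [3.140e+00 1.000e-03 2.093e+00] F [-0.2  0.6 -0. ] w 39.4 t 20.25
knob 623 [426.48642777  80.83587962 108.00859847] [445.86382412 100.65264989 114.65506392] ((436.2410583496094, 90.71170043945312), 9.974494934082031)
c 491.8 -67.4 size 25.9 46.4 long dir rad 1.645 px [231, 345, 41, 37, 963] z 41.9
```

View pics/w8.png

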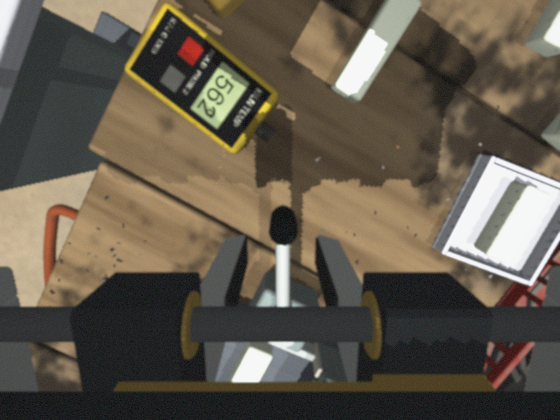

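View pics/t8.png

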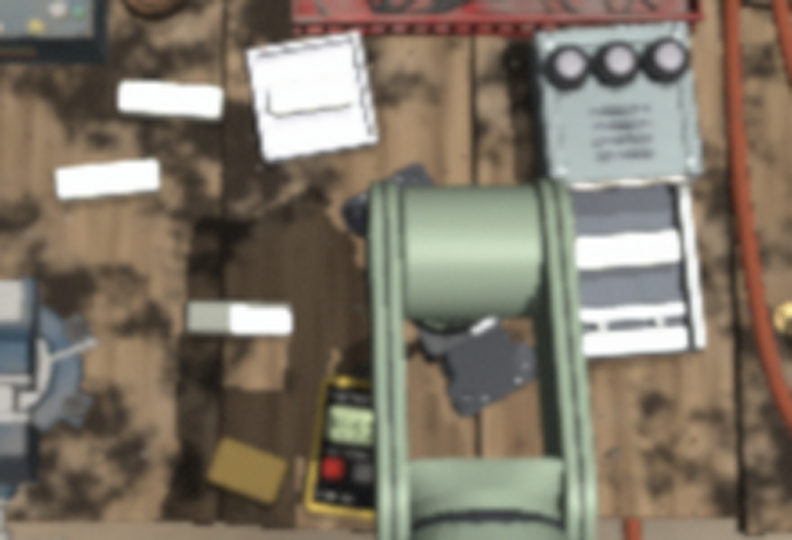

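servo_tool(
  plan=[
    [0.42,[0,0,0.03],[0,0,0]],
    [0.42,[0,0,0.057],[0,0,0]],
    [0.42,[0,0,0.057],[0,0,0]],
    [0.42,[-0.0011,0.0154,0.057],[0,0,8]],
    [0.42,[-0.0043,0.0305,0.057],[0,0,16]],
    [0.42,[-0.0096,0.0449,0.057],[0,0,24]],
    [0.42,[-0.0168,0.0586,0.057],[0,0,32]],
    [0.42,[-0.0259,0.071,0.057],[0,0,40]],
    [0.42,[-0.0366,0.0821,0.057],[0,0,48]],
    [0.42,[-0.0471,0.0905,0.057],[0,0,55]],
    [0.42,[-0.0586,0.0976,0.057],[0,0,62]],
    [0.42,[-0.0691,0.1025,0.057],[0,0,68]],
    [0.42,[-0.0782,0.1057,0.057],[0,0,73]],
    [0.42,[-0.0856,0.1077,0.057],[0,0,77]],
    [0.42,[-0.0913,0.1088,0.057],[0,0,80]],
    [0.42,[-0.0913,0.1088,0.057],[0,0,80]],
    [0.42,[-0.097,0.1097,0.057],[0,0,83]],
    [0.42,[-0.097,0.1097,0.057],[0,0,83]],
    [0.42,[-0.097,0.1097,0.057],[0,0,83]],
  ],
)

```text
time_s: 22.78
eef_pos: [574.1, 66.4, 58.7]
orientation: [-3.127, 0.004, 0.645]
force: [-11.1, 12.4, 6.3]
grip_width: 39.6
```

Run:
```python
from wb import *
applied([-0.097,0.1097,0.057],[0,0,83])
c=cam('wrist'); p,d=viewer.snapshot('wrist');cv2.imwrite('pics/w9.png',p); P=cloud(d,c); Z=P[...,2]
H=np.array([491.3,-5])
k=(Z>108)&(Z<118)&(abs(np.hypot(P[...,0]-H[0],P[...,1]-H[1])-110)<25)
(cx,cy),r=cv2.minEnclosingCircle(P[k][:,:2].astype(np.float32)); print('knob',k.sum(),cx,cy,r,np.degrees(np.arctan2(cy-H[1],cx-H[0])))
p,d=viewer.snapshot('top');cv2.imwrite('pics/t9.png',cv2.resize(p[140:290,200:420],None,fx=3.6,fy=3.6,interpolation=cv2.INTER_CUBIC))
```

```text
cmd [579.5  61.4  58.6] yaw [3.142 0.    0.645] | meas [574.1  66.4  58.7] [-3.127  0.004  0.645] F [-11.1  12.4   6.3] w 39.6 t 22.77
knob 1653 581.6624755859375 70.18464660644531 31.764545440673828 39.761605451318665
```

View pics/w9.png

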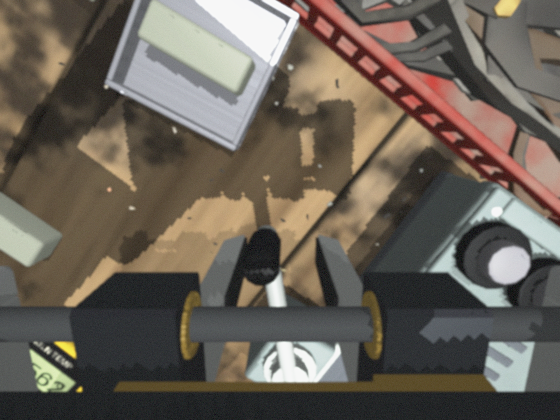

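View pics/t9.png

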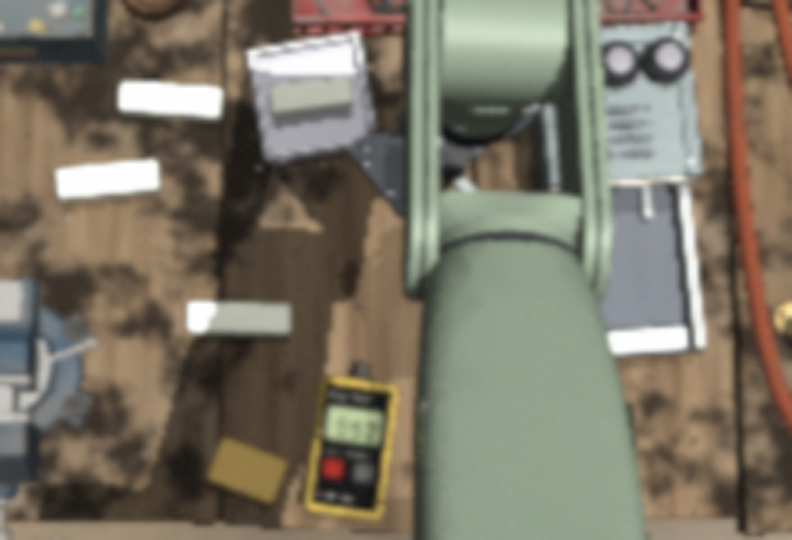

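Run:
```python
from h import *
show([((579.5,61.4,140),0.645),((500,180,240),1.55)])
```

```text
(579.5, 61.4, 140) 0.645 -> [-0.0, 0.0, -0.0814] [-0.0, 0.0, 0.0]
(500, 180, 240) 1.55 -> [0.0078, -0.1425, -0.1814] [-0.0, 0.0, -51.8]
```

servo_tool(
  plan=[
    [0.42,[0,0,-0.04],[0,0,0]],
    [0.42,[0,0,-0.08],[0,0,0]],
    [0.42,[0,0,-0.11],[0,0,0]],
    [0.42,[0,-0.02,-0.14],[0,0,-8]],
    [0.42,[0,-0.05,-0.16],[0,0,-18]],
    [0.42,[0.005,-0.08,-0.18],[0,0,-28]],
    [0.42,[0.0078,-0.12,-0.181],[0,0,-38]],
    [0.42,[0.0078,-0.1425,-0.181],[0,0,-48]],
    [0.42,[0.0078,-0.1425,-0.181],[0,0,-51.8]],
    [0.42,[0.0078,-0.1425,-0.181],[0,0,-51.8]],
    [0.42,[0.0078,-0.1425,-0.181],[0,0,-51.8]],
  ],
)

```text
time_s: 24.25
eef_pos: [500.7, 179.5, 240.4]
orientation: [3.14, -0.0, 1.547]
force: [-0.1, 0.2, -0.1]
grip_width: 39.4
```

Run:
```python
from wb import *
applied([0.0078,-0.1425,-0.181],[0,0,-51.8])
wb(save='pics/w10.png')
p,d=viewer.snapshot('top');cv2.imwrite('pics/t10.png',cv2.resize(p[140:290,200:420],None,fx=3.6,fy=3.6,interpolation=cv2.INTER_CUBIC))
```

```text
cmd [500.  180.  239.6] yaw [3.142 0.    1.549] | meas [500.7 179.5 240.4] [ 3.14  -0.     1.547] F [-0.1  0.2 -0.1] w 39.4 t 24.25
c 561.3 355.1 size 26.3 70.7 long dir rad 1.665 px [316, 0, 27, 66, 1460] z 26.0
c 632.7 309.6 size 26.3 89.8 long dir rad 1.497 px [374, 32, 31, 80, 1740] z 26.0
c 436.5 246.5 size 26.2 88.9 long dir rad 1.542 px [218, 93, 23, 74, 1518] z 26.1
c 635.1 183.6 size 26.6 73.2 long dir rad 1.699 px [373, 148, 25, 58, 994] z 29.7
c 434.7 -87.7 size 20.4 69.0 long dir rad 1.646 px [232, 342, 19, 40, 359] z 27.8
```

View pics/w10.png

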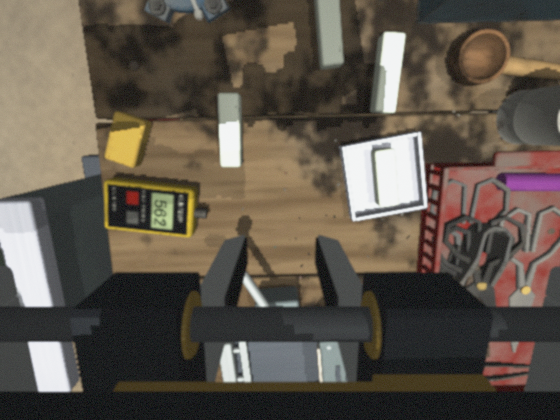

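View pics/t10.png

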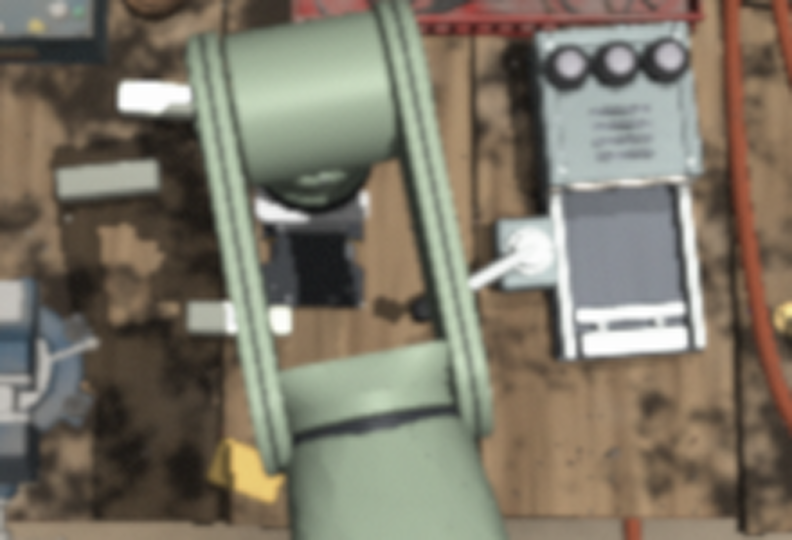

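Run:
```python
from h import *
show([((436.6,246.5,100),1.541),((436.6,246.5,-16.5),1.541)])
```

```text
(436.6, 246.5, 100) 1.541 -> [0.0652, -0.0648, 0.1396] [-0.0, 0.0, 0.5]
(436.6, 246.5, -16.5) 1.541 -> [0.0652, -0.0648, 0.2561] [-0.0, 0.0, 0.5]
```

servo_tool(
  plan=[
    [0.42,[0.03,-0.03,0.04],[0,0,0.5]],
    [0.42,[0.0652,-0.0648,0.08],[0,0,0.5]],
    [0.42,[0.0652,-0.0648,0.13],[0,0,0.5]],
    [0.42,[0.0652,-0.0648,0.18],[0,0,0.5]],
    [0.42,[0.0652,-0.0648,0.22],[0,0,0.5]],
    [0.42,[0.0652,-0.0648,0.245],[0,0,0.5]],
    [0.42,[0.0652,-0.0648,0.256],[0,0,0.5]],
    [0.42,[0.0652,-0.0648,0.256],[0,0,0.5]],
    [0.42,[0.0652,-0.0648,0.256],[0,0,0.5]],
    [0,[0.0652,-0.0648,0.256],[0,0,0.5]],
    [0,[0.0652,-0.0648,0.256],[0,0,0.5]],
    [0,[0.0652,-0.0648,0.256],[0,0,0.5]],
    [0,[0.0652,-0.0648,0.256],[0,0,0.5]],
    [0,[0.0652,-0.0648,0.256],[0,0,0.5]],
  ],
  force=30,
)

```text
time_s: 26.1
eef_pos: [437.7, 246.8, -15.4]
orientation: [3.14, -0.001, 1.541]
force: [-2.2, 0.4, 7.2]
grip_width: 25.8
```

Run:
```python
from h import *
applied([0.0652,-0.0648,0.256],[0,0,0.5])
y=1.571+0.072
show([((493.4,-89.4,135),y),((493.4,-89.4,61.6),y)])
```

```text
cmd [436.6 246.5 -16.4] yaw [3.142 0.    1.541] | meas [437.7 246.8 -15.4] [ 3.140e+00 -1.000e-03  1.541e+00] F [-2.2  0.4  7.2] w 25.8 t 26.1
(493.4, -89.4, 135) 1.643 -> [-0.3341, 0.0668, -0.1514] [-0.0, 0.0, -5.9]
(493.4, -89.4, 61.6) 1.643 -> [-0.3341, 0.0668, -0.078] [-0.0, 0.0, -5.9]
```

servo_tool(
  plan=[
    [0,[0,0,-0.02],[0,0,0]],
    [0,[0,0,-0.06],[0,0,0]],
    [0,[0,0,-0.11],[0,0,0]],
    [0,[-0.02,0.004,-0.145],[0,0,-1]],
    [0,[-0.06,0.012,-0.151],[0,0,-2]],
    [0,[-0.11,0.022,-0.151],[0,0,-3]],
    [0,[-0.16,0.032,-0.151],[0,0,-4]],
    [0,[-0.21,0.042,-0.151],[0,0,-5]],
    [0,[-0.26,0.052,-0.151],[0,0,-5.9]],
    [0,[-0.305,0.061,-0.151],[0,0,-5.9]],
    [0,[-0.3341,0.0668,-0.151],[0,0,-5.9]],
    [0,[-0.3341,0.0668,-0.13],[0,0,-5.9]],
    [0,[-0.3341,0.0668,-0.1],[0,0,-5.9]],
    [0,[-0.3341,0.0668,-0.078],[0,0,-5.9]],
    [0,[-0.3341,0.0668,-0.078],[0,0,-5.9]],
    [0,[-0.3341,0.0668,-0.078],[0,0,-5.9]],
  ],
)

```text
time_s: 28.1
eef_pos: [493.8, -89.5, 62.1]
orientation: [3.141, 0.0, 1.644]
force: [-0.1, 0.0, -1.0]
grip_width: 25.8
```

Run:
```python
from h import *
applied([-0.3341,0.0668,-0.078],[0,0,-5.9])
p,d=viewer.snapshot('wrist');cv2.imwrite('pics/w11.png',p)
show([((493.4,-89.4,-0.5),1.643),((436.2,90.7,115.6),2.094)])
```

```text
cmd [493.4 -89.4  61.6] yaw [3.142 0.    1.644] | meas [493.8 -89.5  62.1] [3.141 0.    1.644] F [-0.1  0.  -1. ] w 25.8 t 28.1
(493.4, -89.4, -0.5) 1.643 -> [0.0, 0.0, 0.0621] [-0.0, 0.0, 0.0]
(436.2, 90.7, 115.6) 2.094 -> [0.1838, -0.0439, -0.054] [-0.0, 0.0, -25.8]
```

View pics/w11.png

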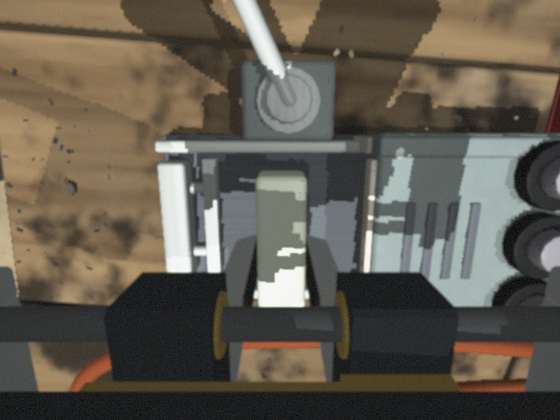

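servo_tool(
  plan=[
    [0,[0,0,0.03],[0,0,0]],
    [0,[0,0,0.055],[0,0,0]],
    [0,[0,0,0.061],[0,0,0]],
    [0,[0,0,0.061],[0,0,0]],
    [0,[0,0,0.061],[0,0,0]],
    [0.42,[0,0,0.061],[0,0,0]],
    [0.42,[0,0,0.061],[0,0,0]],
    [0.42,[0,0,0.061],[0,0,0]],
    [0.42,[0,0,0.045],[0,0,0]],
    [0.42,[0,0,0.01],[0,0,0]],
    [0.42,[0,0,-0.04],[0,0,0]],
    [0.42,[0.03,-0.007,-0.054],[0,0,-5]],
    [0.42,[0.07,-0.016,-0.054],[0,0,-10]],
    [0.42,[0.11,-0.026,-0.054],[0,0,-15]],
    [0.42,[0.15,-0.036,-0.054],[0,0,-21]],
    [0.42,[0.1838,-0.0439,-0.054],[0,0,-25.8]],
    [0.42,[0.1838,-0.0439,-0.054],[0,0,-25.8]],
    [0.42,[0.1838,-0.0439,-0.054],[0,0,-25.8]],
  ],
)

```text
time_s: 30.4
eef_pos: [437.0, 90.2, 116.4]
orientation: [3.141, 0.001, 2.093]
force: [0.6, -0.8, -1.2]
grip_width: 39.7
```

```bash
cat > knob.py <<'E'
from wb import *
def kn():
    c=cam('wrist'); p,d=viewer.snapshot('wrist'); P=cloud(d,c); Z=P[...,2]
    k=(Z>108)&(Z<118)&(np.hypot(P[...,0]-436,P[...,1]-91)<20)
    print('knob',k.sum(), cv2.minEnclosingCircle(P[k][:,:2].astype(np.float32)))
E
python3 - <<'E'
from knob import *
applied([0.1838,-0.0439,-0.054],[0,0,-25.8])
kn(); wb(lo=37,hi=46)
p,d=viewer.snapshot('top');cv2.imwrite('pics/t12.png',cv2.resize(p[140:290,200:420],None,fx=3.6,fy=3.6,interpolation=cv2.INTER_CUBIC))
E
```

```text
cmd [436.2  90.7 115.6] yaw [3.142 0.    2.094] | meas [437.   90.2 116.4] [3.141e+00 1.000e-03 2.093e+00] F [ 0.6 -0.8 -1.2] w 39.7 t 30.4
knob 622 ((436.2842712402344, 90.71288299560547), 9.95026683807373)
c 491.6 -67.1 size 26.2 45.8 long dir rad 1.638 px [231, 345, 41, 37, 965] z 41.9
```

View pics/t12.png

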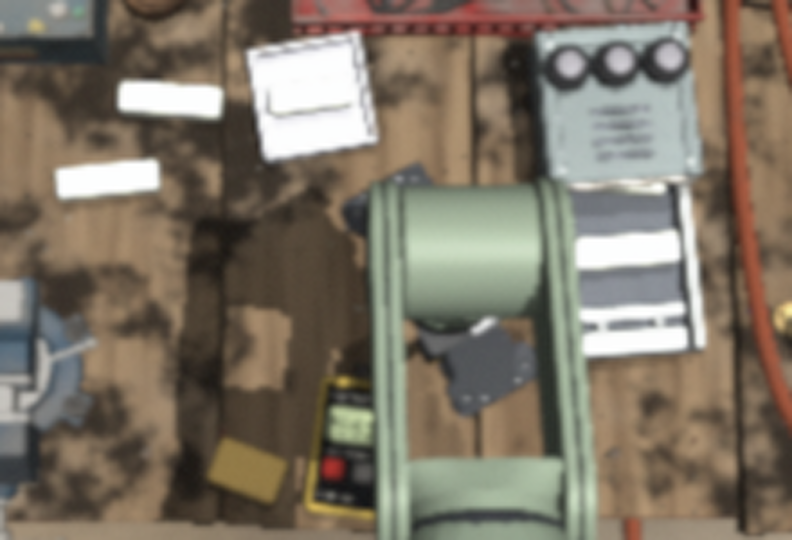

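servo_tool(
  plan=[
    [0.42,[0,0,0.03],[0,0,0]],
    [0.42,[0,0,0.057],[0,0,0]],
    [0.42,[0,0,0.057],[0,0,0]],
    [0.42,[-0.0011,0.0154,0.057],[0,0,8]],
    [0.42,[-0.0043,0.0305,0.057],[0,0,16]],
    [0.42,[-0.0096,0.0449,0.057],[0,0,24]],
    [0.42,[-0.0168,0.0586,0.057],[0,0,32]],
    [0.42,[-0.0259,0.071,0.057],[0,0,40]],
    [0.42,[-0.0366,0.0821,0.057],[0,0,48]],
    [0.42,[-0.0471,0.0905,0.057],[0,0,55]],
    [0.42,[-0.0586,0.0976,0.057],[0,0,62]],
    [0.42,[-0.0691,0.1025,0.057],[0,0,68]],
    [0.42,[-0.0782,0.1057,0.057],[0,0,73]],
    [0.42,[-0.0856,0.1077,0.057],[0,0,77]],
    [0.42,[-0.0913,0.1088,0.057],[0,0,80]],
    [0.42,[-0.0913,0.1088,0.057],[0,0,80]],
    [0.42,[-0.097,0.1097,0.057],[0,0,83]],
    [0.42,[-0.097,0.1097,0.057],[0,0,83]],
    [0.42,[-0.097,0.1097,0.057],[0,0,83]],
  ],
)

```text
time_s: 32.92
eef_pos: [574.0, 66.3, 58.7]
orientation: [-3.127, 0.005, 0.645]
force: [-11.4, 11.7, 7.2]
grip_width: 39.7
```

Run:
```python
from h import *
applied([-0.097,0.1097,0.057],[0,0,83])
p,d=viewer.snapshot('top');cv2.imwrite('pics/t13.png',cv2.resize(p[140:290,200:420],None,fx=3.6,fy=3.6,interpolation=cv2.INTER_CUBIC))
```

```text
cmd [579.7  61.5  58.6] yaw [3.142 0.    0.645] | meas [574.   66.3  58.7] [-3.127  0.005  0.645] F [-11.4  11.7   7.2] w 39.7 t 32.92
```

View pics/t13.png

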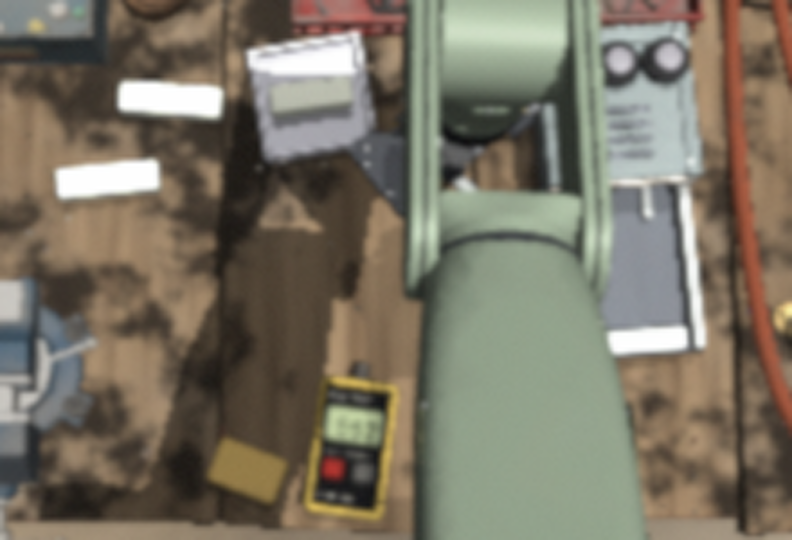

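Run:
```python
from h import *
show([((545,240,240),1.55)])
```

```text
(545, 240, 240) 1.55 -> [0.0797, -0.1635, -0.1814] [-0.0, 0.0, -51.8]
```

servo_tool(
  plan=[
    [0.42,[0,0,-0.04],[0,0,0]],
    [0.42,[0,0,-0.08],[0,0,0]],
    [0.42,[0,0,-0.11],[0,0,0]],
    [0.42,[0.01,-0.02,-0.14],[0,0,-8]],
    [0.42,[0.025,-0.05,-0.16],[0,0,-18]],
    [0.42,[0.04,-0.09,-0.18],[0,0,-28]],
    [0.42,[0.06,-0.13,-0.181],[0,0,-38]],
    [0.42,[0.0797,-0.1635,-0.181],[0,0,-48]],
    [0.42,[0.0797,-0.1635,-0.181],[0,0,-51.8]],
    [0.42,[0.0797,-0.1635,-0.181],[0,0,-51.8]],
    [0.42,[0.0797,-0.1635,-0.181],[0,0,-51.8]],
  ],
)

```text
time_s: 34.35
eef_pos: [545.6, 239.4, 240.4]
orientation: [3.141, -0.0, 1.547]
force: [0.0, -1.1, 0.3]
grip_width: 39.7
```

Run:
```python
from wb import *
applied([0.0797,-0.1635,-0.181],[0,0,-51.8])
o=wb(save='pics/w14.png')
for b in o:
    if b[3]>85: show([((round(b[0],1),round(b[1],1),-16),b[4])])
p,d=viewer.snapshot('top');cv2.imwrite('pics/t14.png',cv2.resize(p[140:290,200:420],None,fx=3.6,fy=3.6,interpolation=cv2.INTER_CUBIC))
```

```text
cmd [545.  240.  239.6] yaw [3.142 0.    1.549] | meas [545.6 239.4 240.4] [ 3.141 -0.     1.547] F [ 0.  -1.1  0.3] w 39.7 t 34.35
c 560.4 364.7 size 26.0 89.8 long dir rad 1.665 px [277, 38, 29, 81, 1697] z 26.1
c 632.8 309.7 size 26.3 90.0 long dir rad 1.492 px [337, 87, 27, 75, 1557] z 26.0
c 635.3 183.7 size 26.2 73.7 long dir rad 1.702 px [337, 195, 25, 55, 840] z 29.8
c 343.3 145.9 size 31.2 50.8 long dir rad 1.45 px [123, 237, 23, 35, 652] z 28.3
(560.4, 364.7, -16) 1.665 -> [0.125, 0.0128, 0.2556] [-0.0, 0.0, -6.6]
(632.8, 309.7, -16) 1.492 -> [0.0715, 0.0863, 0.2556] [-0.0, 0.0, 3.3]
```

View pics/t14.png

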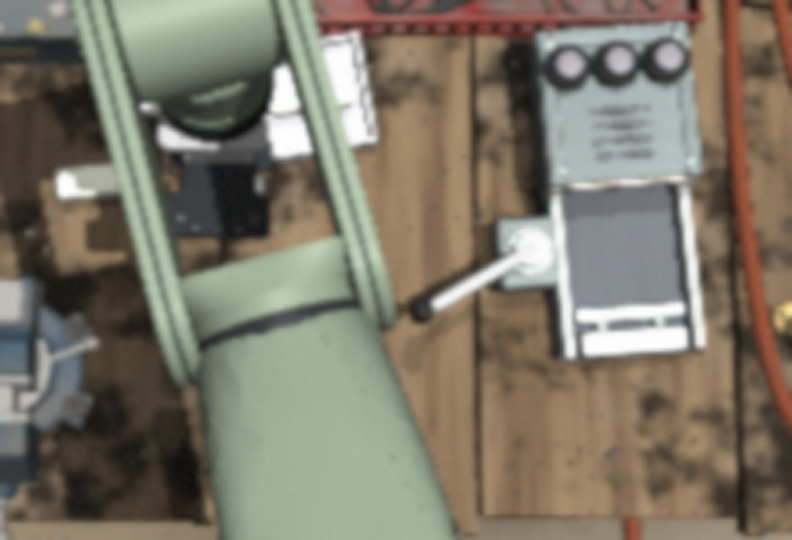

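View pics/w14.png

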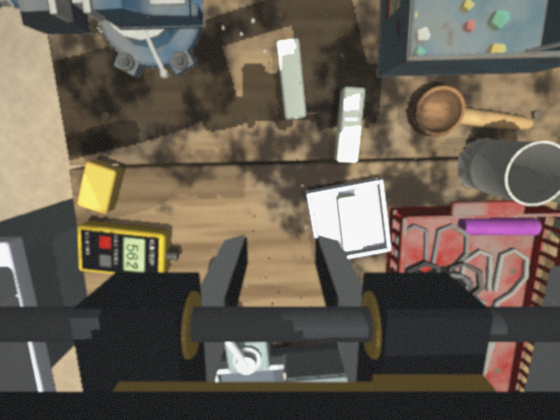

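servo_tool(
  plan=[
    [0.42,[0.06,0.006,0.03],[0,0,-3]],
    [0.42,[0.11,0.0128,0.06],[0,0,-6.6]],
    [0.42,[0.125,0.0128,0.11],[0,0,-6.6]],
    [0.42,[0.125,0.0128,0.16],[0,0,-6.6]],
    [0.42,[0.125,0.0128,0.21],[0,0,-6.6]],
    [0.42,[0.125,0.0128,0.24],[0,0,-6.6]],
    [0.42,[0.125,0.0128,0.255],[0,0,-6.6]],
    [0.42,[0.125,0.0128,0.255],[0,0,-6.6]],
    [0.42,[0.125,0.0128,0.255],[0,0,-6.6]],
    [0,[0.125,0.0128,0.255],[0,0,-6.6]],
    [0,[0.125,0.0128,0.255],[0,0,-6.6]],
    [0,[0.125,0.0128,0.255],[0,0,-6.6]],
    [0,[0.125,0.0128,0.255],[0,0,-6.6]],
    [0,[0.125,0.0128,0.255],[0,0,-6.6]],
  ],
  force=30,
)

```text
time_s: 36.2
eef_pos: [561.8, 365.2, -13.7]
orientation: [3.139, -0.001, 1.665]
force: [-1.5, -1.6, 5.7]
grip_width: 25.7
```

Run:
```python
from h import *
applied([0.125,0.0128,0.255],[0,0,-6.6])
y=1.571+0.072
show([((493.4,-89.4,135),y),((493.4,-89.4,61.6),y)])
```

```text
cmd [560.4 364.7 -15.4] yaw [3.142 0.    1.665] | meas [561.8 365.2 -13.7] [ 3.139e+00 -1.000e-03  1.665e+00] F [-1.5 -1.6  5.7] w 25.7 t 36.2
(493.4, -89.4, 135) 1.643 -> [-0.4459, -0.1093, -0.1504] [-0.0, 0.0, 1.2]
(493.4, -89.4, 61.6) 1.643 -> [-0.4459, -0.1093, -0.077] [-0.0, 0.0, 1.2]
```

servo_tool(
  plan=[
    [0,[0,0,-0.02],[0,0,0]],
    [0,[0,0,-0.06],[0,0,0]],
    [0,[0,0,-0.11],[0,0,0]],
    [0,[-0.03,-0.007,-0.145],[0,0,0]],
    [0,[-0.08,-0.019,-0.15],[0,0,0]],
    [0,[-0.13,-0.032,-0.15],[0,0,0]],
    [0,[-0.18,-0.044,-0.15],[0,0,0]],
    [0,[-0.23,-0.056,-0.15],[0,0,1]],
    [0,[-0.28,-0.068,-0.15],[0,0,1]],
    [0,[-0.33,-0.08,-0.15],[0,0,1.2]],
    [0,[-0.38,-0.093,-0.15],[0,0,1.2]],
    [0,[-0.42,-0.103,-0.15],[0,0,1.2]],
    [0,[-0.4459,-0.1093,-0.15],[0,0,1.2]],
    [0,[-0.4459,-0.1093,-0.13],[0,0,1.2]],
    [0,[-0.4459,-0.1093,-0.1],[0,0,1.2]],
    [0,[-0.4459,-0.1093,-0.077],[0,0,1.2]],
    [0,[-0.4459,-0.1093,-0.077],[0,0,1.2]],
    [0,[-0.4459,-0.1093,-0.077],[0,0,1.2]],
  ],
)

```text
time_s: 38.45
eef_pos: [494.2, -89.7, 62.8]
orientation: [3.14, 0.001, 1.644]
force: [-0.2, 0.6, -1.1]
grip_width: 25.5
```

Run:
```python
from h import *
applied([-0.4459,-0.1093,-0.077],[0,0,1.2])
p,d=viewer.snapshot('wrist');cv2.imwrite('pics/w15.png',p)
show([((493.4,-89.4,-0.5),1.643),((436.2,90.7,115.6),2.094)])
```

```text
cmd [493.4 -89.4  61.6] yaw [3.142 0.    1.644] | meas [494.2 -89.7  62.8] [3.140e+00 1.000e-03 1.644e+00] F [-0.2  0.6 -1.1] w 25.5 t 38.45
(493.4, -89.4, -0.5) 1.643 -> [0.0, -0.0, 0.0621] [-0.0, 0.0, 0.0]
(436.2, 90.7, 115.6) 2.094 -> [0.1838, -0.044, -0.054] [-0.0, 0.0, -25.8]
```

View pics/w15.png

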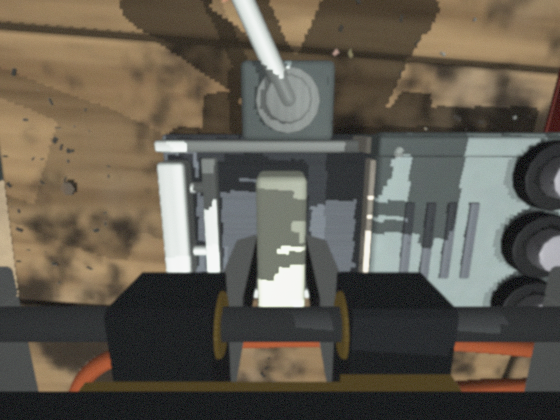

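servo_tool(
  plan=[
    [0,[0,0,0.03],[0,0,0]],
    [0,[0,0,0.055],[0,0,0]],
    [0,[0,0,0.06],[0,0,0]],
    [0,[0,0,0.06],[0,0,0]],
    [0,[0,0,0.06],[0,0,0]],
    [0.42,[0,0,0.06],[0,0,0]],
    [0.42,[0,0,0.06],[0,0,0]],
    [0.42,[0,0,0.06],[0,0,0]],
    [0.42,[0,0,0.045],[0,0,0]],
    [0.42,[0,0,0.01],[0,0,0]],
    [0.42,[0,0,-0.04],[0,0,0]],
    [0.42,[0.03,-0.007,-0.054],[0,0,-5]],
    [0.42,[0.07,-0.016,-0.054],[0,0,-10]],
    [0.42,[0.11,-0.026,-0.054],[0,0,-15]],
    [0.42,[0.15,-0.036,-0.054],[0,0,-21]],
    [0.42,[0.1838,-0.044,-0.054],[0,0,-25.8]],
    [0.42,[0.1838,-0.044,-0.054],[0,0,-25.8]],
    [0.42,[0.1838,-0.044,-0.054],[0,0,-25.8]],
  ],
)

```text
time_s: 40.75
eef_pos: [436.9, 90.2, 116.4]
orientation: [3.141, 0.001, 2.093]
force: [-0.5, -1.3, 0.2]
grip_width: 39.2
```

Run:
```python
from knob import *
applied([0.1838,-0.044,-0.054],[0,0,-25.8])
kn(); wb(lo=37,hi=46)
p,d=viewer.snapshot('top');cv2.imwrite('pics/t16.png',cv2.resize(p[140:290,200:420],None,fx=3.6,fy=3.6,interpolation=cv2.INTER_CUBIC))
```

```text
cmd [436.2  90.7 115.6] yaw [3.142 0.    2.094] | meas [436.9  90.2 116.4] [3.141e+00 1.000e-03 2.093e+00] F [-0.5 -1.3  0.2] w 39.2 t 40.75
knob 621 ((436.25244140625, 90.78330993652344), 9.85455322265625)
c 491.7 -67.1 size 26.1 45.8 long dir rad 1.638 px [231, 345, 41, 37, 960] z 41.9
```

View pics/t16.png

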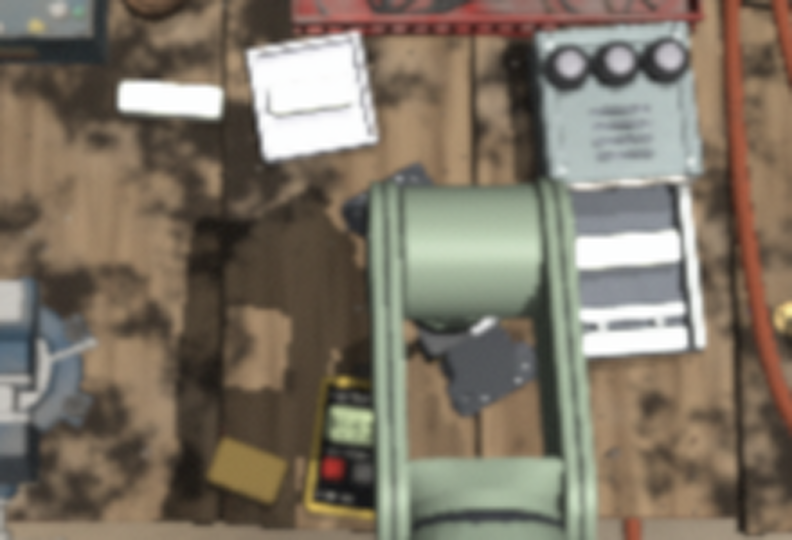

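Billet 3 lies in the bay at crop (630,250); the last one is at (170,100). Pushing again.

servo_tool(
  plan=[
    [0.42,[0,0,0.03],[0,0,0]],
    [0.42,[0,0,0.057],[0,0,0]],
    [0.42,[0,0,0.057],[0,0,0]],
    [0.42,[-0.0011,0.0154,0.057],[0,0,8]],
    [0.42,[-0.0043,0.0305,0.057],[0,0,16]],
    [0.42,[-0.0096,0.0449,0.057],[0,0,24]],
    [0.42,[-0.0168,0.0586,0.057],[0,0,32]],
    [0.42,[-0.0259,0.071,0.057],[0,0,40]],
    [0.42,[-0.0366,0.0821,0.057],[0,0,48]],
    [0.42,[-0.0471,0.0905,0.057],[0,0,55]],
    [0.42,[-0.0586,0.0976,0.057],[0,0,62]],
    [0.42,[-0.0691,0.1025,0.057],[0,0,68]],
    [0.42,[-0.0782,0.1057,0.057],[0,0,73]],
    [0.42,[-0.0856,0.1077,0.057],[0,0,77]],
    [0.42,[-0.0913,0.1088,0.057],[0,0,80]],
    [0.42,[-0.0913,0.1088,0.057],[0,0,80]],
    [0.42,[-0.097,0.1097,0.057],[0,0,83]],
    [0.42,[-0.097,0.1097,0.057],[0,0,83]],
    [0.42,[-0.097,0.1097,0.057],[0,0,83]],
  ],
)

```text
time_s: 43.28
eef_pos: [574.0, 66.3, 58.7]
orientation: [-3.127, 0.005, 0.645]
force: [-11.7, 12.4, 7.3]
grip_width: 39.5
```

Run:
```python
from h import *
applied([-0.097,0.1097,0.057],[0,0,83])
show([((580,230,240),1.5)])
```

```text
cmd [579.6  61.5  58.6] yaw [3.142 0.    0.645] | meas [574.   66.3  58.7] [-3.127  0.005  0.645] F [-11.7  12.4   7.3] w 39.5 t 43.27
(580, 230, 240) 1.5 -> [0.1017, -0.1344, -0.1814] [-0.0, 0.0, -49.0]
```

servo_tool(
  plan=[
    [0.42,[0,0,-0.04],[0,0,0]],
    [0.42,[0,0,-0.08],[0,0,0]],
    [0.42,[0,0,-0.11],[0,0,0]],
    [0.42,[0.01,-0.02,-0.14],[0,0,-8]],
    [0.42,[0.03,-0.05,-0.16],[0,0,-18]],
    [0.42,[0.06,-0.08,-0.18],[0,0,-28]],
    [0.42,[0.08,-0.11,-0.181],[0,0,-38]],
    [0.42,[0.1017,-0.1344,-0.181],[0,0,-46]],
    [0.42,[0.1017,-0.1344,-0.181],[0,0,-49]],
    [0.42,[0.1017,-0.1344,-0.181],[0,0,-49]],
    [0.42,[0.1017,-0.1344,-0.181],[0,0,-49]],
  ],
)

```text
time_s: 44.65
eef_pos: [580.6, 229.3, 240.5]
orientation: [3.141, -0.0, 1.499]
force: [0.5, 0.1, 0.6]
grip_width: 39.1
```

Run:
```python
from wb import *
applied([0.1017,-0.1344,-0.181],[0,0,-49])
o=wb(save='pics/w17.png')
for b in o:
    if b[3]>85: show([((round(b[0],1),round(b[1],1),-16),b[4])])
p,d=viewer.snapshot('top');cv2.imwrite('pics/t17.png',cv2.resize(p[140:290,200:420],None,fx=3.6,fy=3.6,interpolation=cv2.INTER_CUBIC))
```

```text
cmd [580.  230.  239.6] yaw [3.142 0.    1.501] | meas [580.6 229.3 240.5] [ 3.141 -0.     1.499] F [0.5 0.1 0.6] w 39.1 t 44.65
c 633.0 309.8 size 26.1 88.1 long dir rad 1.492 px [308, 77, 23, 75, 1572] z 26.0
c 634.9 186.5 size 26.2 67.8 long dir rad 1.705 px [311, 186, 28, 51, 727] z 29.8
c 342.8 145.8 size 31.5 50.9 long dir rad 1.437 px [99, 238, 25, 36, 649] z 28.3
(633.0, 309.8, -16) 1.492 -> [0.0833, 0.0472, 0.2556] [-0.0, 0.0, 0.5]
```

View pics/t17.png

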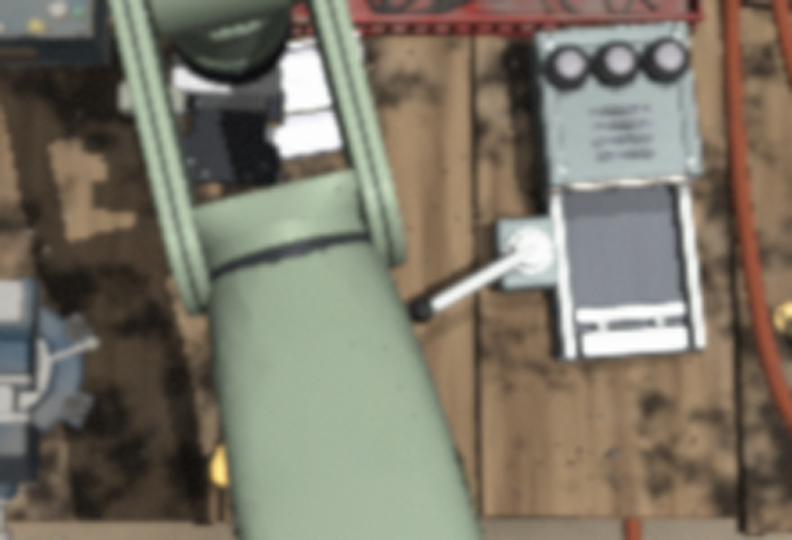

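View pics/w17.png

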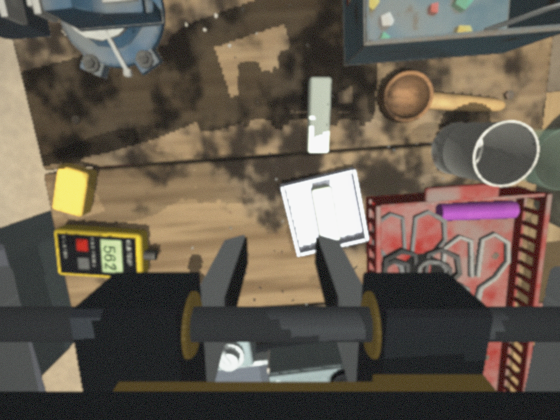

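Run:
```python
from h import *
c=cam('wrist'); p,d=viewer.snapshot('wrist'); P=cloud(d,c)
x,y,Z=P[...,0],P[...,1],P[...,2]
for y0,y1 in ((255,275),(275,300),(300,325),(325,345),(345,365)):
    print(y0,[(x0,int(Z[(x>=x0)&(x<x0+15)&(y>=y0)&(y<y1)].max()) if ((x>=x0)&(x<x0+15)&(y>=y0)&(y<y1)).any() else None) for x0 in range(650,770,15)])
```

```text
255 [(650, 364), (665, 1), (680, 2), (695, 1), (710, 5), (725, 4), (740, 2), (755, 1)]
275 [(650, 2), (665, 1), (680, 2), (695, 1), (710, 33), (725, 35), (740, 36), (755, 2)]
300 [(650, 2), (665, 3), (680, 2), (695, 35), (710, 35), (725, 35), (740, 34), (755, 35)]
325 [(650, 2), (665, 3), (680, 2), (695, 34), (710, 36), (725, 33), (740, 33), (755, 35)]
345 [(650, 1), (665, 2), (680, 1), (695, 1), (710, 35), (725, 36), (740, 35), (755, 34)]
```

Clear. Pick the last billet.

servo_tool(
  plan=[
    [0.42,[0.04,0.023,0.03],[0,0,0.5]],
    [0.42,[0.0833,0.0472,0.06],[0,0,0.5]],
    [0.42,[0.0833,0.0472,0.11],[0,0,0.5]],
    [0.42,[0.0833,0.0472,0.16],[0,0,0.5]],
    [0.42,[0.0833,0.0472,0.21],[0,0,0.5]],
    [0.42,[0.0833,0.0472,0.24],[0,0,0.5]],
    [0.42,[0.0833,0.0472,0.255],[0,0,0.5]],
    [0.42,[0.0833,0.0472,0.255],[0,0,0.5]],
    [0.42,[0.0833,0.0472,0.255],[0,0,0.5]],
    [0,[0.0833,0.0472,0.255],[0,0,0.5]],
    [0,[0.0833,0.0472,0.255],[0,0,0.5]],
    [0,[0.0833,0.0472,0.255],[0,0,0.5]],
    [0,[0.0833,0.0472,0.255],[0,0,0.5]],
    [0,[0.0833,0.0472,0.255],[0,0,0.5]],
  ],
  force=30,
)

```text
time_s: 46.55
eef_pos: [634.3, 310.1, -13.6]
orientation: [3.139, -0.001, 1.492]
force: [-0.9, -0.3, 5.4]
grip_width: 25.6
```

Run:
```python
from h import *
applied([0.0833,0.0472,0.255],[0,0,0.5])
y=1.571+0.072
show([((493.4,-89.4,135),y),((493.4,-89.4,61.6),y)])
```

```text
cmd [633.  309.8 -15.4] yaw [3.142 0.    1.492] | meas [634.3 310.1 -13.6] [ 3.139e+00 -1.000e-03  1.492e+00] F [-0.9 -0.3  5.4] w 25.6 t 46.55
(493.4, -89.4, 135) 1.643 -> [-0.4089, -0.1077, -0.1504] [-0.0, 0.0, -8.7]
(493.4, -89.4, 61.6) 1.643 -> [-0.4089, -0.1077, -0.077] [-0.0, 0.0, -8.7]
```

servo_tool(
  plan=[
    [0,[0,0,-0.02],[0,0,0]],
    [0,[0,0,-0.06],[0,0,0]],
    [0,[0,0,-0.11],[0,0,0]],
    [0,[-0.03,-0.008,-0.145],[0,0,-1]],
    [0,[-0.08,-0.021,-0.15],[0,0,-2]],
    [0,[-0.13,-0.034,-0.15],[0,0,-3]],
    [0,[-0.18,-0.047,-0.15],[0,0,-4]],
    [0,[-0.23,-0.06,-0.15],[0,0,-5]],
    [0,[-0.28,-0.074,-0.15],[0,0,-6]],
    [0,[-0.33,-0.087,-0.15],[0,0,-7]],
    [0,[-0.38,-0.1,-0.15],[0,0,-8]],
    [0,[-0.4089,-0.1077,-0.15],[0,0,-8.7]],
    [0,[-0.4089,-0.1077,-0.15],[0,0,-8.7]],
    [0,[-0.4089,-0.1077,-0.13],[0,0,-8.7]],
    [0,[-0.4089,-0.1077,-0.1],[0,0,-8.7]],
    [0,[-0.4089,-0.1077,-0.077],[0,0,-8.7]],
    [0,[-0.4089,-0.1077,-0.077],[0,0,-8.7]],
    [0,[-0.4089,-0.1077,-0.077],[0,0,-8.7]],
  ],
)

```text
time_s: 48.8
eef_pos: [494.4, -89.0, 62.6]
orientation: [3.14, 0.0, 1.644]
force: [-0.2, -0.3, -1.8]
grip_width: 26.2
```

Run:
```python
from h import *
applied([-0.4089,-0.1077,-0.077],[0,0,-8.7])
p,d=viewer.snapshot('wrist');cv2.imwrite('pics/w18.png',p)
show([((493.4,-89.4,-0.5),1.643),((436.2,90.7,115.6),2.094)])
```

```text
cmd [493.4 -89.4  61.6] yaw [3.142 0.    1.644] | meas [494.4 -89.   62.6] [3.14  0.    1.644] F [-0.2 -0.3 -1.8] w 26.2 t 48.8
(493.4, -89.4, -0.5) 1.643 -> [-0.0, 0.0, 0.0621] [-0.0, 0.0, 0.0]
(436.2, 90.7, 115.6) 2.094 -> [0.1837, -0.0439, -0.054] [-0.0, 0.0, -25.8]
```

View pics/w18.png

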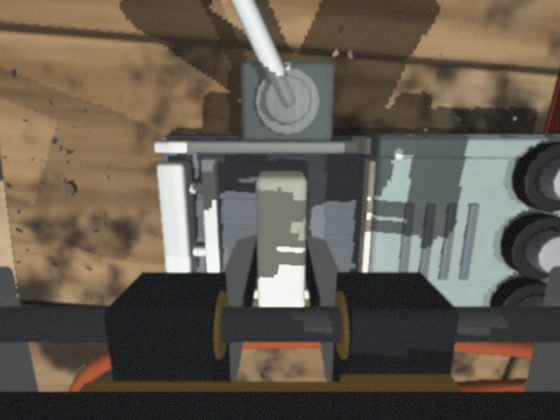

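servo_tool(
  plan=[
    [0,[0,0,0.03],[0,0,0]],
    [0,[0,0,0.055],[0,0,0]],
    [0,[0,0,0.06],[0,0,0]],
    [0,[0,0,0.06],[0,0,0]],
    [0,[0,0,0.06],[0,0,0]],
    [0.42,[0,0,0.06],[0,0,0]],
    [0.42,[0,0,0.06],[0,0,0]],
    [0.42,[0,0,0.06],[0,0,0]],
    [0.42,[0,0,0.045],[0,0,0]],
    [0.42,[0,0,0.01],[0,0,0]],
    [0.42,[0,0,-0.04],[0,0,0]],
    [0.42,[0.03,-0.007,-0.054],[0,0,-5]],
    [0.42,[0.07,-0.016,-0.054],[0,0,-10]],
    [0.42,[0.11,-0.026,-0.054],[0,0,-15]],
    [0.42,[0.15,-0.036,-0.054],[0,0,-21]],
    [0.42,[0.1837,-0.0439,-0.054],[0,0,-25.8]],
    [0.42,[0.1837,-0.0439,-0.054],[0,0,-25.8]],
    [0.42,[0.1837,-0.0439,-0.054],[0,0,-25.8]],
  ],
)

```text
time_s: 51.1
eef_pos: [437.0, 90.2, 116.4]
orientation: [3.141, 0.001, 2.093]
force: [0.7, -0.4, 0.4]
grip_width: 39.2
```

Run:
```python
from knob import *
applied([0.1837,-0.0439,-0.054],[0,0,-25.8])
kn(); wb(lo=37,hi=46)
p,d=viewer.snapshot('top');cv2.imwrite('pics/t19.png',cv2.resize(p[140:290,200:420],None,fx=3.6,fy=3.6,interpolation=cv2.INTER_CUBIC))
```

```text
cmd [436.2  90.7 115.6] yaw [3.142 0.    2.094] | meas [437.   90.2 116.4] [3.141e+00 1.000e-03 2.093e+00] F [ 0.7 -0.4  0.4] w 39.2 t 51.1
knob 617 ((436.2766418457031, 90.86632537841797), 9.864921569824219)
c 491.9 -68.1 size 26.4 47.5 long dir rad 1.652 px [230, 345, 42, 37, 950] z 41.9
```

View pics/t19.png

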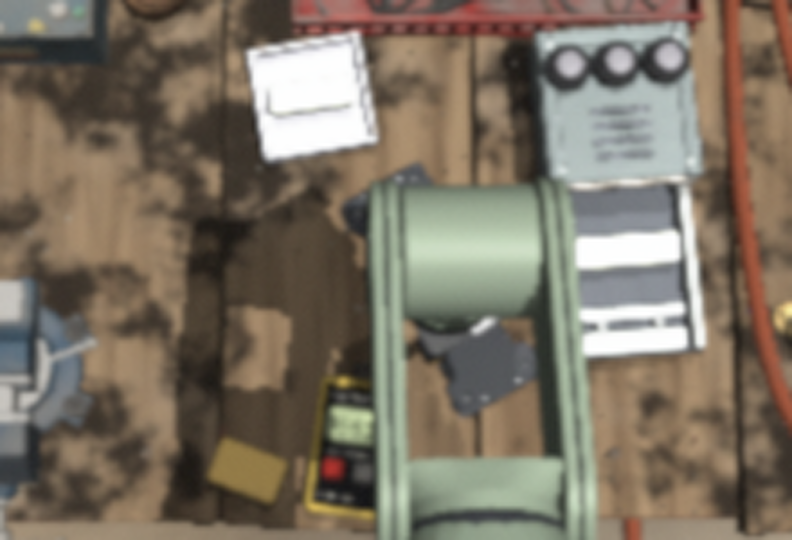

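servo_tool(
  plan=[
    [0.42,[0,0,0.03],[0,0,0]],
    [0.42,[0,0,0.057],[0,0,0]],
    [0.42,[0,0,0.057],[0,0,0]],
    [0.42,[-0.0011,0.0154,0.057],[0,0,8]],
    [0.42,[-0.0043,0.0305,0.057],[0,0,16]],
    [0.42,[-0.0096,0.0449,0.057],[0,0,24]],
    [0.42,[-0.0168,0.0586,0.057],[0,0,32]],
    [0.42,[-0.0259,0.071,0.057],[0,0,40]],
    [0.42,[-0.0366,0.0821,0.057],[0,0,48]],
    [0.42,[-0.0471,0.0905,0.057],[0,0,55]],
    [0.42,[-0.0586,0.0976,0.057],[0,0,62]],
    [0.42,[-0.0691,0.1025,0.057],[0,0,68]],
    [0.42,[-0.0782,0.1057,0.057],[0,0,73]],
    [0.42,[-0.0856,0.1077,0.057],[0,0,77]],
    [0.42,[-0.0913,0.1088,0.057],[0,0,80]],
    [0.42,[-0.0913,0.1088,0.057],[0,0,80]],
    [0.42,[-0.097,0.1097,0.057],[0,0,83]],
    [0.42,[-0.097,0.1097,0.057],[0,0,83]],
    [0.42,[-0.097,0.1097,0.057],[0,0,83]],
  ],
)

```text
time_s: 53.62
eef_pos: [574.0, 66.3, 58.7]
orientation: [-3.127, 0.005, 0.645]
force: [-12.5, 11.4, 6.8]
grip_width: 39.8
```

Run:
```python
from h import *
applied([-0.097,0.1097,0.057],[0,0,83])
show([((579.6,61.5,200),0.645),((480,-60,300),1.571)])
p,d=viewer.snapshot('top');cv2.imwrite('pics/t20.png',cv2.resize(p[140:290,200:420],None,fx=3.6,fy=3.6,interpolation=cv2.INTER_CUBIC))
```

```text
cmd [579.7  61.5  58.6] yaw [3.142 0.    0.645] | meas [574.   66.3  58.7] [-3.127  0.005  0.645] F [-12.5  11.4   6.8] w 39.8 t 53.62
(579.6, 61.5, 200) 0.645 -> [-0.0, -0.0001, -0.1414] [-0.0, 0.0, 0.0]
(480, -60, 300) 1.571 -> [-0.1527, 0.0371, -0.2414] [-0.0, 0.0, -53.0]
```

Run:
```python
from h import *
show([((400,-140,120),1.643)])
```

```text
(400, -140, 120) 1.643 -> [-0.2647, 0.0528, -0.0614] [-0.0, 0.0, -57.2]
```

servo_tool(
  plan=[
    [0.42,[0,0,-0.04],[0,0,0]],
    [0.42,[0,0,-0.08],[0,0,0]],
    [0.42,[0,0,-0.12],[0,0,0]],
    [0.2,[-0.02,0.004,-0.14],[0,0,-6]],
    [0,[-0.06,0.012,-0.14],[0,0,-14]],
    [0,[-0.1,0.02,-0.14],[0,0,-24]],
    [0,[-0.15,0.03,-0.14],[0,0,-33]],
    [0,[-0.2,0.04,-0.14],[0,0,-42]],
    [0,[-0.24,0.048,-0.12],[0,0,-51]],
    [0,[-0.2647,0.0528,-0.09],[0,0,-57.2]],
    [0,[-0.2647,0.0528,-0.061],[0,0,-57.2]],
    [0,[-0.2647,0.0528,-0.061],[0,0,-57.2]],
    [0,[-0.2647,0.0528,-0.061],[0,0,-57.2]],
  ],
)

```text
time_s: 55.3
eef_pos: [401.3, -140.8, 121.4]
orientation: [3.139, 0.002, 1.643]
force: [0.3, 0.4, 0.3]
grip_width: 0.3
```

Run:
```python
from h import *
applied([-0.2647,0.0528,-0.061],[0,0,-57.2])
c=cam('wrist');p,d=viewer.snapshot('wrist');cv2.imwrite('pics/w21.png',p); P=cloud(d,c)
# points under roof line inside mouth: in oven frame
M=np.array([545.2,-85.4]); a=0.072; q=(P[...,:2]-M)@np.array([[np.cos(a),-np.sin(a)],[np.sin(a),np.cos(a)]])
m=(q[...,0]>-3)&(q[...,0]<110)&(abs(q[...,1])<50)&(P[...,2]<55)&(d>0)
h=np.c_[q[m],P[...,2][m]]; print(len(h)); print(np.percentile(h,[1,10,50,90,99],axis=0).round(1))
w=h[(h[:,2]>20)&(abs(h[:,1])<40)]; print(len(w),np.percentile(w[:,0],[5,50,95]) if len(w) else '')
p,d=viewer.snapshot('top');cv2.imwrite('pics/t21.png',p)
```

```text
cmd [ 400.  -140.   119.6] yaw [-3.142  0.     1.644] | meas [ 401.3 -140.8  121.4] [3.139e+00 2.000e-03 1.643e+00] F [0.3 0.4 0.3] w 0.3 t 55.3
3159
[[ -2.8 -48.6  14.3]
 [ -0.3 -38.3  15.1]
 [ 10.7   2.9  16.2]
 [ 17.1  40.9  24.2]
 [ 21.3  48.7  29. ]]
515 [16.08559709 16.71527027 17.34018769]
```

View pics/w21.png

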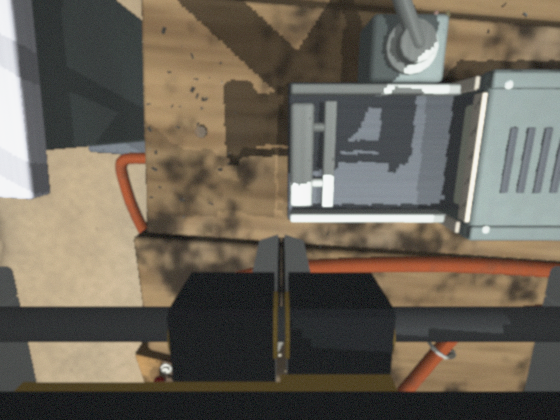

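View pics/t21.png

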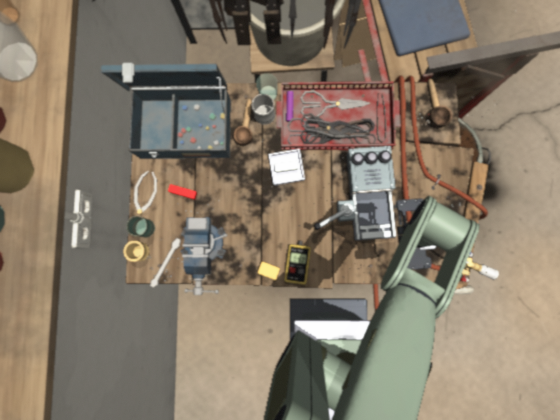

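Run:
```python
from h import *
c=cam('top');p,d=viewer.snapshot('top');P=cloud(d,c)
k=(P[...,2]>95)&(P[...,2]<120)&(P[...,0]<470)&(P[...,0]>400)&(P[...,1]>60)&(P[...,1]<130); print('knob top cam',P[k].mean(0).round(1))
y=1.643
show([((400,-140,170),y),((644.5,-36.3,130),y),((644.5,-36.3,80),y)])
```

```text
knob top cam [437.5  94.5 112.4]
(400, -140, 170) 1.643 -> [-0.0, -0.0, -0.0504] [-0.0, 0.0, 0.0]
(644.5, -36.3, 130) 1.643 -> [0.0856, 0.2514, -0.0104] [-0.0, 0.0, 0.0]
(644.5, -36.3, 80) 1.643 -> [0.0856, 0.2514, 0.0396] [-0.0, 0.0, 0.0]
```

servo_tool(
  plan=[
    [0,[0.015,0.045,-0.02],[0,0,0]],
    [0,[0.03,0.09,-0.03],[0,0,0]],
    [0,[0.05,0.145,-0.03],[0,0,0]],
    [0,[0.07,0.2,-0.03],[0,0,0]],
    [0,[0.0856,0.2514,-0.02],[0,0,0]],
    [0,[0.0856,0.2514,0.01],[0,0,0]],
    [0,[0.0856,0.2514,0.025],[0,0,0]],
    [0,[0.0856,0.2514,0.025],[0,0,0]],
    [0,[0.0856,0.2514,0.025],[0,0,0]],
  ],
)

```text
time_s: 56.58
eef_pos: [645.1, -36.8, 96.2]
orientation: [3.14, 0.001, 1.643]
force: [-0.4, 0.2, 0.5]
grip_width: 0.6
```

Run:
```python
from h import *
applied([0.0856,0.2514,0.025],[0,0,0])
c=cam('wrist');p,d=viewer.snapshot('wrist');cv2.imwrite('pics/w22.png',p); P=cloud(d,c); Z=P[...,2]
m=((Z>91)&(Z<98)&(P[...,0]>610)&(P[...,0]<690)).astype(np.uint8)
n,l,s,_=cv2.connectedComponentsWithStats(m)
for k in range(1,n):
    if s[k,4]>100: print(P[l==k].mean(0).round(1),cv2.minEnclosingCircle(P[l==k][:,:2].astype(np.float32)),s[k,4])
```

```text
cmd [644.5 -36.3  94.6] yaw [3.142 0.    1.644] | meas [645.1 -36.8  96.2] [3.140e+00 1.000e-03 1.643e+00] F [-0.4  0.2  0.5] w 0.6 t 56.58
[645.6 -32.1  93.7] ((645.592529296875, -36.3000373840332), 11.743060111999512) 561
[ 650.6 -124.4   94.2] ((651.2593994140625, -124.23420715332031), 7.507314682006836) 108
```

View pics/w22.png

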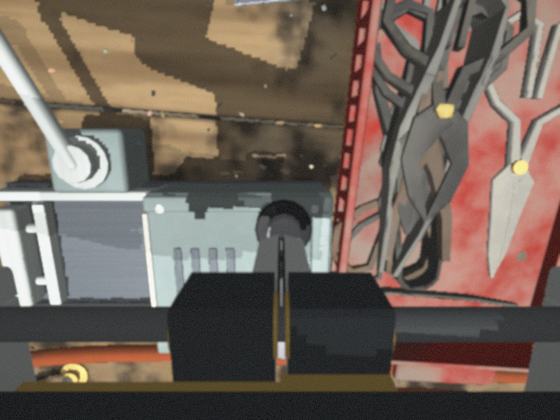

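servo_tool(
  plan=[
    [0,[0,0,0.015],[0,0,0]],
    [0,[0,0,0.022],[0,0,0]],
    [0,[0,0,0.027],[0,0,0]],
    [0,[0,0,0.031],[0,0,0]],
    [0,[0,0,0.031],[0,0,0]],
    [0,[0,0,0.031],[0,0,0]],
  ],
)

```text
time_s: 57.38
eef_pos: [644.0, -36.5, 66.3]
orientation: [-3.14, 0.0, 1.644]
force: [-7.7, -0.3, 14.1]
grip_width: 0.1
```

Run:
```python
from h import *
applied([0,0,0.031],[0,0,0])
viewer.snapshot('wrist');chk()
```

```text
cmd [644.5 -36.3  63.6] yaw [-3.142  0.     1.644] | meas [644.  -36.5  66.3] [-3.14   0.     1.644] F [-7.7 -0.3 14.1] w 0.1 t 57.38
cmd [644.5 -36.3  63.6] yaw [-3.142  0.     1.644] | meas [644.  -36.5  66.3] [-3.14   0.     1.644] F [-7.9 -0.2 13.4] w 0.4 t 57.42
```

servo_tool(
  plan=[
    [0,[0,0,-0.015],[0,0,0]],
    [0,[0,0,-0.03],[0,0,0]],
    [0,[0,0,-0.03],[0,0,0]],
    [0,[-0.021,0.0005,-0.03],[0,0,0]],
    [0,[-0.042,0.0005,-0.03],[0,0,0]],
    [0,[-0.042,0.0005,-0.03],[0,0,0]],
    [0,[-0.042,0.0005,-0.03],[0,0,0]],
    [0,[-0.042,0.0005,-0.015],[0,0,0]],
    [0,[-0.042,0.0005,-0.009],[0,0,0]],
    [0,[-0.042,0.0005,-0.004],[0,0,0]],
    [0,[-0.042,0.0005,0],[0,0,0]],
    [0,[-0.042,0.0005,0],[0,0,0]],
    [0,[-0.042,0.0005,0],[0,0,0]],
  ],
)

```text
time_s: 59.05
eef_pos: [647.2, -77.5, 66.3]
orientation: [-3.139, -0.001, 1.644]
force: [-7.9, 2.0, 14.1]
grip_width: 0.4
```

Run:
```python
from h import *
applied([-0.042,0.0005,0],[0,0,0])
p,d=viewer.snapshot('wrist');cv2.imwrite('pics/w23.png',p);chk()
```

```text
cmd [648.1 -78.1  63.6] yaw [3.142 0.    1.644] | meas [647.2 -77.5  66.3] [-3.139e+00 -1.000e-03  1.644e+00] F [-7.9  2.  14.1] w 0.4 t 59.05
cmd [648.1 -78.1  63.6] yaw [3.142 0.    1.644] | meas [647.2 -77.5  66.3] [-3.139e+00 -1.000e-03  1.644e+00] F [-9.2  1.3 13.7] w 0.5 t 59.1
```

View pics/w23.png

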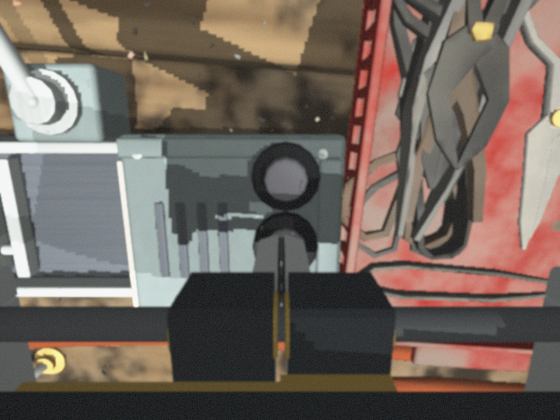

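Middle key is fully down and the left key has sprung back. Now the right one.

servo_tool(
  plan=[
    [0,[0,0,-0.015],[0,0,0]],
    [0,[0,0,-0.03],[0,0,0]],
    [0,[0,0,-0.03],[0,0,0]],
    [0,[-0.021,0,-0.03],[0,0,0]],
    [0,[-0.042,0,-0.03],[0,0,0]],
    [0,[-0.042,0,-0.03],[0,0,0]],
    [0,[-0.042,0,-0.03],[0,0,0]],
    [0,[-0.042,0,-0.015],[0,0,0]],
    [0,[-0.042,0,-0.009],[0,0,0]],
    [0,[-0.042,0,-0.004],[0,0,0]],
    [0,[-0.042,0,0],[0,0,0]],
    [0,[-0.042,0,0],[0,0,0]],
    [0,[-0.042,0,0],[0,0,0]],
  ],
)

```text
time_s: 60.72
eef_pos: [650.3, -119.3, 66.3]
orientation: [-3.14, -0.001, 1.644]
force: [-8.5, 2.7, 14.1]
grip_width: 0.4
```

Run:
```python
from h import *
applied([-0.042,0,0],[0,0,0])
p,d=viewer.snapshot('wrist');cv2.imwrite('pics/w24.png',p);chk()
```

```text
cmd [ 651.1 -120.    63.6] yaw [-3.142  0.     1.644] | meas [ 650.3 -119.3   66.3] [-3.140e+00 -1.000e-03  1.644e+00] F [-8.5  2.7 14.1] w 0.4 t 60.73
cmd [ 651.1 -120.    63.6] yaw [-3.142  0.     1.644] | meas [ 650.3 -119.3   66.4] [-3.140e+00 -1.000e-03  1.644e+00] F [-7.8  1.8 13.5] w 0.5 t 60.77
```

View pics/w24.png

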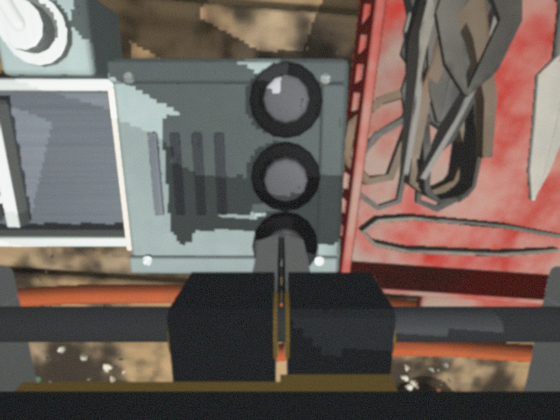

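Right key is fully down too. Lift clear and do final checks.

servo_tool(
  plan=[
    [0,[0,0,-0.02],[0,0,0]],
    [0,[0,0,-0.06],[0,0,0]],
    [0,[0,0,-0.12],[0,0,0]],
    [0,[0,0,-0.18],[0,0,0]],
    [0,[-0.03,-0.04,-0.21],[0,0,0]],
    [0,[-0.03,-0.09,-0.21],[0,0,0]],
    [0,[-0.03,-0.14,-0.21],[0,0,0]],
    [0,[-0.03,-0.18,-0.21],[0,0,0]],
    [0,[-0.03,-0.18,-0.21],[0,0,0]],
    [0,[-0.03,-0.18,-0.21],[0,0,0]],
    [0,[-0.03,-0.18,-0.21],[0,0,0]],
  ],
)

```text
time_s: 62.15
eef_pos: [474.9, -163.1, 273.8]
orientation: [3.141, 0.0, 1.644]
force: [1.3, 1.2, 0.3]
grip_width: 0.7
```

Run:
```python
from h import *
applied([-0.03,-0.18,-0.21],[0,0,0])
c=cam('wrist');p,d=viewer.snapshot('wrist');cv2.imwrite('pics/w25.png',p); P=cloud(d,c); Z=P[...,2]
box=(P[...,0]>600)&(P[...,1]<0)
n,l,s,_=cv2.connectedComponentsWithStats((box&(Z>90)&(Z<98)).astype(np.uint8))
for k in range(1,n):
    if s[k,4]>60: print('key',P[l==k].mean(0).round(1),s[k,4])
k=(Z>108)&(Z<118)&(np.hypot(P[...,0]-436,P[...,1]-91)<40)
if k.sum(): print('knob',cv2.minEnclosingCircle(P[k][:,:2].astype(np.float32)))
M=np.array([545.2,-85.4]); a=0.072; q=(P[...,:2]-M)@np.array([[np.cos(a),-np.sin(a)],[np.sin(a),np.cos(a)]])
w=(q[...,0]>0)&(q[...,0]<110)&(abs(q[...,1])<40)&(Z<55)&(Z>20); print('billet face depth',w.sum(),np.percentile(q[...,0][w],[5,50,95]) if w.any() else '')
p,d=viewer.snapshot('top');cv2.imwrite('pics/t25.png',p)
```

```text
cmd [ 473.8 -163.   273.6] yaw [3.142 0.    1.644] | meas [ 474.9 -163.1  273.8] [3.141 0.    1.644] F [1.3 1.2 0.3] w 0.7 t 62.15
key [644.1 -37.1  93.5] 385
key [647.1 -78.7  93.5] 348
key [ 650.1 -120.2   93.5] 327
billet face depth 0
```

View pics/w25.png

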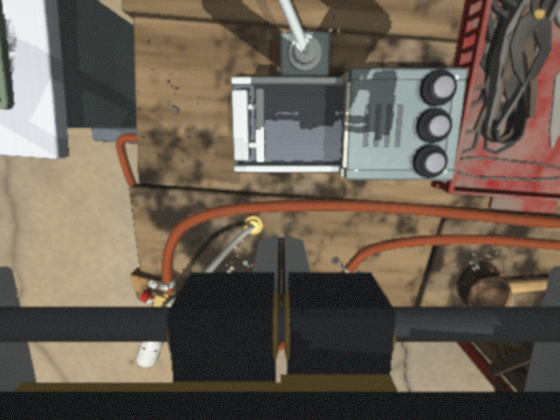

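View pics/t25.png

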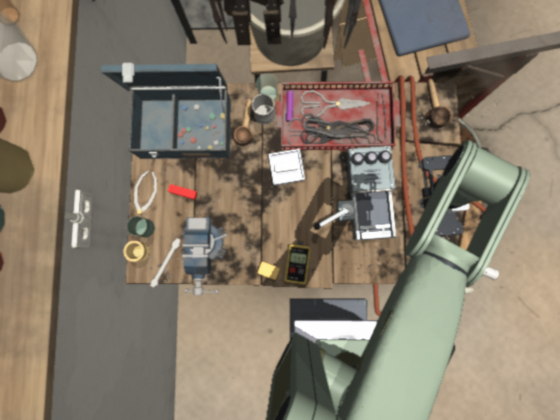

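Run:
```python
from h import *
print(robot.close_job()); chk()
```

```text
the job is handed in; nothing more can be done
None
the job is handed in; nothing more can be done
```

The oven is charged and started, and I have handed the job in; the arm finished at about 62 s of the 210 s allowed. The 74 mm broken end from the bay went to the scrap tray. All four white billets were laid in the bay one at a time and each was fed through with the lever swung to its stop and released. I then pressed the keys left, middle, right. The red look-alike and the other things on the worktop were not handled.

**Last checks**
- **Lever and bay:** the bay is empty, and the ram and lever are back at rest in the final pictures.
- **Billets:** after the fourth feed, the last billet's face was about 16 mm inside the mouth. That was measured before the keys were pressed; from the final camera position I could not see into the mouth to repeat it.
- **Keys:** each was pressed with about 14 N to its full travel (tool height matched full travel), and all three were back up at about 94 mm.
- **Knob:** the close-up camera did not see the knob at the very end, so I judged the lever's rest position from the final top picture. An earlier top-camera reading before the keys was within a few mm of the rest position.

**What went wrong on the way**
- The first two grasps of the broken end missed. The real fingertips sit about 18 to 22 mm above the reported tool point, so the fingers closed on or above the end without moving it. I lowered the grasp to match, and no later grasp missed.

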